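Start a thread-cutting knob screw in a stop block

ROBOT

A 6-joint arm with a two-finger parallel gripper is mounted at the origin on a cart in front of the work surface, level with it; the furniture and walls round the work are solid. World frame = base frame: x ahead of the robot, y to its left, z up, the work surface at z = 0. Lengths are in m, angles in rad, forces in N, time in s.
With the tool pointing down it reaches from about 0.275 to 1 m from the base axis. Payload 8.4 kg.
Tool frame: the origin (TCP) lies on the mounting face of the last link; the fingertips stand 173 mm ahead of it and the grasp point (between the pads) lies 155 mm ahead of it (arm.grasp_offset is the distance from the TCP to the grasp point, in m); y points along the fingers, z is the direction in which the jaws open and shut, and the axes are right-handed (so a half turn about y gives the same grasp; the last joint's range is limited). The gripper opens to 85 mm and grips with 20 to 120 N. Pads are 22 mm wide; open, the fingers measure 114 mm over their backs; the gripper's body (76 mm by 85 mm) begins 54 mm behind the grasp point. The pads swing forward as they close: fully open they stand 13 mm farther back than shut.
Start: joints at [1.222, 0.353, 1.633, -0, 1.155, -0.002], TCP at [0.212, 0.588, 0.405] pointing down, gripper open.
Joint ranges: [-2.63, 2.63], [-0.92, 2.1], [0.06, 2.66], [-1.3, 4.44], [0, 2.69], [-3.02, 3.02]. Speed limits (rad/s): [2.22, 2.22, 2.79, 3.14, 3.14, 3.14].

INTERFACE

Orientations are given as a rotation vector (axis times angle).
In Python, from station import status, cams, arm, spotter gives the robot as it stands.
- The arm moves only by the tool step_arm, never from a script. Its argument "moves" is a list of rows, each an object with "linear": the shift along the tool's x, y, z in m, a list of three; "dr": the turn, a rotation vector about the tool's x, y, z in degrees, a list of three; "fingers": the finger opening in m, from 0 to 0.0854. A call has 1 to 5 rows; each row is the pose to reach, as a shift and turn from the pose measured when the call began, along the tool's axes at that moment; what a row does not reach only later rows make up. A row lasts 1/12 s, in which the tool goes at most 41.7 mm and 7.16 degrees, less where a joint would pass 70% of its speed; a pose out of reach is approached as far as the arm can. A call with a gripper value outside its range is refused whole. The fingers move at their own pace and stop on an object; the grip force is fixed at half the most. Time passes only in rows, so rows that repeat a pose let the fingers close. It gives the time, the measured TCP pose, the force and the opening at its end, in the units of the state.
- status.get_state(): the state, without advancing time (a new reading comes with each control period).
- cams.snapshot(name): name is "scene" or "top"; returns the picture (400x640x3 uint8, red, green, blue); there is no depth.
- cams.get_calibration(name): a dict with "K" (3x3 intrinsics, pixels), "k1" (the pictures are not rectified: a ray, as slopes to the right and down, at radius r is drawn at 1 + k1 r^2 times it, then the intrinsics apply), "R" (3x3) and "t" (3): a world point X has camera coordinates R X + t. Camera axes: x right, y down, z forward; pixel columns grow to the right and rows downward; lengths in m; the calibration is good to about 2 mm. A picture is of the moment at which its call begins. get_calibration takes no time and is no camera call.
- arm.job_done(): hands the job in, once; it reports no verdict.
Trained networks look in the newest picture that a camera, given by its name, has taken for a name from the list of things; names that differ only in an ending like _2 or _b are one class to them, and where a whole thing is asked for, a point or a joint stands for the part that bears it (a point fixed in the world has none). Each returns a list of dicts, best first, with "p" (0 to 1); they miss things now and then, are a little off and sometimes report something else, mostly with a low value. They report only what shows in the picture. A call takes as long as a camera call. They do not tell look-alikes from the thing itself.
- spotter.boxes_of(camera, query): "point" ([x, y, z] in m, in world coordinates, good to about 4 mm: the middle of the surface that is visible of it).
- spotter.spot_point(camera, query): "point" ([x, y, z] in m, in world coordinates, good to about 4 mm: a listed point, or the origin of a listed thing).
The state is a dict: "time_s": time; "joints": joint angles; "joint_vel": joint speeds; "tau": joint torques, N m; "eef_pos": TCP position; "tcp_rot": TCP orientation; "ft_force": force on the tool from outside, world axes, zero at the start; "moment": the same for the moment, N m; "grip_width": finger opening in m.
Only numpy, scipy, OpenCV 4.12 (cv2) and the standard library are available. Lean on these libraries where they do the work, as an engineer would, in place of code of your own. Each camera call takes 0.05 s, during which the arm holds its last target.

TASK

Take the red-knobbed screw out of the wooden holder, stand it upright in the open pilot hole of the stop block, and start its thread: press straight down firmly and steadily (about 15 N; much more splits the wood) while turning the knob clockwise until it has cut about a third of a turn, gripping afresh as needed (its points skip a little before they bite, so give the knob a good half turn in all; more does no harm). Then let go and leave it standing in the hole; leave the black-knobbed screw in the holder and the marker, glass nugget and pencil where they are.

Things in the scene. Friction and masses are not known exactly. Their poses are not given: they have to be found in the camera images.
- red_screw_knob (a point): centre of the loose screw's red plastic knob: square, 22 x 22 mm, 26 mm high, faces square to this point's x and y; z runs up the screw from tip to knob. Below it a 26 mm brass flange 3 mm thick, then a 12 mm brass thread ending in a tapered 9.6 mm nose with cutting points; about 50 g, 67 mm long. Tip 54 mm below this point. It starts loose (1 mm play) in either hole of the holder, its tip 26 mm below the holder's top
- red_screw_tip (a point): tip of the nose of the red-knobbed screw, on its axis, 54 mm below the knob's centre; same axes as the knob
- black_screw_knob (a point): centre of the black knob of the other screw, of the same shape and size, which stands in the other hole of the holder and stays there
- screw_holder: pale wooden holder, fixed to the bench: 50 x 130 mm, 36 mm high; origin at the centre of its underside, y along its length. Two holes at y = +40 and -40 mm
- stop_block: hardwood stop block fixed to the bench, 64 (x) x 130 (y) mm, an aluminium strap on top (upper face 48 mm above the bench); origin centre of underside. At y = -57 mm the strap is bent up to a stop 70 mm above the bench; at y = -30 mm a low pan-head screw is in; at y = +30 mm the open pilot hole. A push of over about 25 N splits the wood (all contact forces on the block, sideways ones in the hole too, added up: 38 N)
- pilot_mouth (a point): centre of the pilot hole's mouth, level with the strap's top; z up. Hole 13.5 mm wide. The screw's tip meets the wood at its bottom 12 to 20 mm below the mouth: this differs each time and must be felt. The bottom yields about 1 mm per 8 N. The screw stands in the hole by itself when released
- thread (a joint): thread cut: angle (rad) turned clockwise (from above) while biting; 0 at start, a third of a turn 2.1, stops at 6.28, stays when released. Pushed with less than about 10 N the points skip over the wood and nothing is cut; with more it bites, after up to 1 rad of skipping, needs about 0.04 N m to turn and sinks 6 mm per turn (0.1 mm per 0.1 rad), so the push must follow it
- blue_nugget: blue glass nugget lying on the bench, 24 mm across, 9 mm high, to be left alone
- pencil: red pencil lying on the bench, 7 x 153 x 7 mm, to be left alone
- marker: marker pen lying on the bench, 14 x 124 x 14 mm, to be left alone
There are look-alikes about, which are no part of the job. What is shaped like the part that bears black_screw_knob but green is not meant.

How it is judged:
By the outcome, as a careful person would: the job done as asked, in the order asked, and still so for the second after the job is handed in, with the robot touching nothing.
It also fails if it takes over 72 s, if anything falls off the work surface, if the arm or the gripper's body presses on something with over 40 N, if the wrist force passes 120 N, or if a joint passes its speed limit or range.

## Working session

There is one attempt and no reset: what is moved stays moved. The work goes in short steps, Python scripts to look and compute and a tool call to move; the robot and the scene stay as the last step left them, time stands still between calls to the robot, and variables do not carry over. Pictures are saved under pics/ and viewed, and the job is handed in when it is done.

Besides the shell and the picture viewer there is one more tool, called after "Request:" as a command line: name --argument value ..., lists and objects as JSON in quotes. step_arm: Moves the arm, as the interface text tells. Its arguments: {"type":"object","properties":{"moves":{"type":"array"}},"required":["moves"]}

```bash
ls; mkdir -p pics
python3 - <<'E'
from station import status,cams,arm,spotter
import cv2
s=status.get_state();print(s)
print(arm.grasp_offset)
for c in("scene","top"):
    im=cams.snapshot(c);cv2.imwrite(f"pics/{c}0.png",im[:,:,::-1]);print(c,cams.get_calibration(c))
    for q in("red_screw_knob","black_screw_knob","screw_holder","stop_block","pilot_mouth"):
        print(q,spotter.spot_point(c,q))
E
```

```text
pics
{'time_s': 0.0, 'joints': array([ 1.22161588e+00,  3.53647260e-01,  1.63413237e+00, -2.36939689e-05,
        1.15523177e+00, -2.39389590e-03]), 'joint_vel': array([ 3.00657993e-04, -4.97884459e-05,  4.28235186e-04,  3.86301533e-04,
       -9.46275767e-04, -3.65516863e-04]), 'tau': array([ 4.77775520e-04, -6.05244541e+01, -3.42063081e+01,  1.42502613e-04,
        9.58588847e-03,  3.98285181e-06]), 'eef_pos': array([0.21234114, 0.58756815, 0.40396283]), 'tcp_rot': array([-1.55501778,  0.27234237, -0.27198461]), 'ft_force': array([-0.72951895, -0.47290935,  0.18972703]), 'moment': array([0.01491673, 0.04642978, 0.01386451]), 'grip_width': 0.08550483282805664}
0.1547
scene {'K': array([[464.61824942,   0.        , 316.01453892],
       [  0.        , 464.61824942, 209.86657895],
       [  0.        ,   0.        ,   1.        ]]), 'k1': -0.03599435697912821, 'R': array([[ 0.87051438, -0.49169012, -0.02110808],
       [-0.34578746, -0.58055505, -0.73714779],
       [ 0.35019388,  0.64899666, -0.67540179]]), 't': array([-0.45623821,  0.21003054,  0.88189295])}
red_screw_knob [{'point'
[... 648 characters left out ...]
334275,  0.01798739, -0.11378324],
       [ 0.11373823, -0.00350938, -0.99350455]]), 't': array([-0.01674334,  0.48690881,  1.14834492])}
red_screw_knob [{'point': [0.527, -0.1238, 0.0649], 'p': 0.59}, {'point': [0.4001, -0.2496, 0.0015], 'p': 0.4}]
black_screw_knob [{'point': [0.5424, -0.2009, 0.0632], 'p': 0.59}, {'point': [0.5226, -0.2792, 0.0512], 'p': 0.43}]
screw_holder [{'point': [0.5339, -0.1633, -0.0019], 'p': 0.68}, {'point': [0.5435, -0.2004, 0.0642], 'p': 0.52}, {'point': [0.3992, -0.2479, -0.0023], 'p': 0.37}]
stop_block [{'point': [0.5808, 0.0811, -0.0035], 'p': 0.77}, {'point': [0.533, -0.1654, 0.0004], 'p': 0.61}]
pilot_mouth [{'point': [0.5332, -0.1643, -0.0018], 'p': 0.64}]
```

View pics/scene0.png

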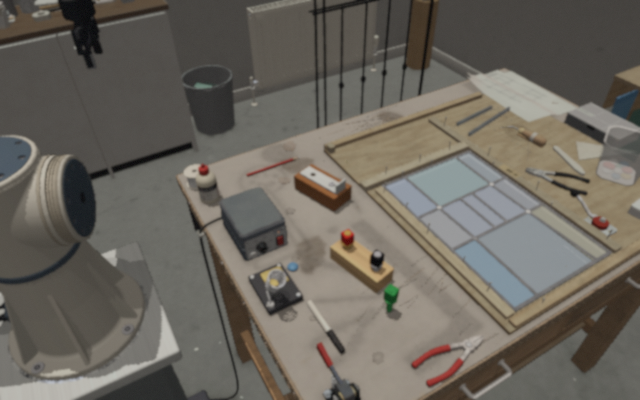

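View pics/top0.png

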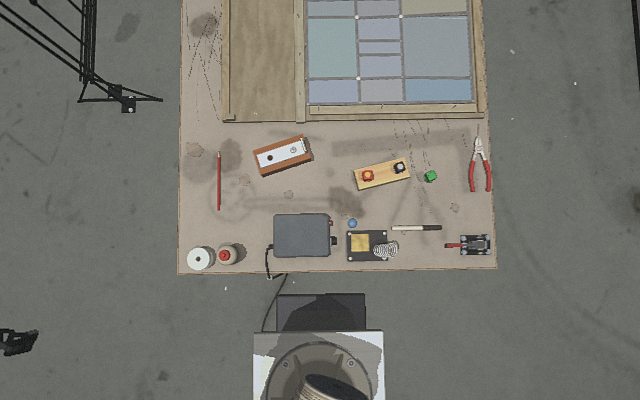

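```bash
cat > h.py <<'E'
import numpy as np,cv2
from station import status,cams,arm,spotter
from scipy.spatial.transform import Rotation as Ro
def proj(c,X):
    k=cams.get_calibration(c);p=k["R"]@np.asarray(X,float)+k["t"];s=p[:2]/p[2];s=s*(1+k["k1"]*(s@s));return (k["K"]@np.r_[s,1])[:2]
def ray(c,uv,z):
    k=cams.get_calibration(c);d=(np.linalg.inv(k["K"])@np.r_[uv,1])[:2];s=d.copy()
    for _ in range(20): s=d/(1+k["k1"]*(s@s))
    C=-k["R"].T@k["t"];v=k["R"].T@np.r_[s,1];return C+v*(z-C[2])/v[2]
def crop(src,name,u,v,w,h,f):
    im=cv2.imread(f"pics/{src}.png");cv2.imwrite(f"pics/{name}.png",cv2.resize(im[v:v+h,u:u+w],None,fx=f,fy=f,interpolation=cv2.INTER_CUBIC))
E
python3 - <<'E'
from h import *
for X in([.526,-.125,.064],[.5445,-.2035,.064],[.577,.108,.048],[.534,-.164,.036]):
    print(X,proj("scene",X),proj("top",X))
s=status.get_state();R=Ro.from_rotvec(s["tcp_rot"]).as_matrix();print(R)
p=proj("top",[.526,-.125,.064]).astype(int);crop("top0","topred",p[0]-50,p[1]-40,140,80,5)
p=proj("top",[.577,.108,.048]).astype(int);crop("top0","toppil",p[0]-40,p[1]-40,100,80,6)
p=proj("scene",[.526,-.125,.064]).astype(int);crop("scene0","scred",p[0]-50,p[1]-50,130,100,6)
p=proj("scene",[.577,.108,.048]).astype(int);crop("scene0","scpil",p[0]-60,p[1]-50,130,100,6)
E
```

```text
[0.526, -0.125, 0.064] [346.47746253 236.27300228] [366.82373488 175.83149114]
[0.5445, -0.2035, 0.064] [376.26137766 257.82756977] [399.17937441 167.65507982]
[0.577, 0.108, 0.048] [312.67357994 173.59919612] [270.54197777 157.92879783]
[0.534, -0.164, 0.036] [359.81128718 256.41504237] [381.55887775 174.07638221]
[[ 9.40467149e-01  2.41823884e-05  3.39884600e-01]
 [-3.39884600e-01 -2.55026528e-06  9.40467149e-01]
 [ 2.36095378e-05 -1.00000000e+00  5.82078069e-06]]
```

View crops.

The overviews show these candidates:
- Red knob in the holder: scene (347,237), top (367,176).
- Black knob: scene (377,258), top (399,167).
- Green look-alike: scene (391,297), top (431,176).
- Red ball on the bottle: scene (204,170), top (227,253).

I choose the red knob in the holder and will check it in a crop.

View pics/topred.png

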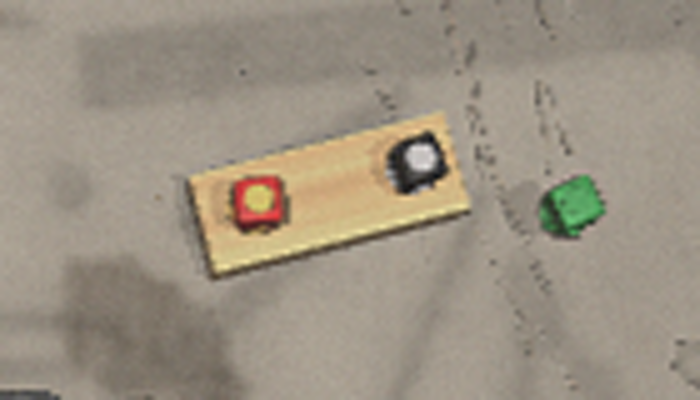

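View pics/toppil.png

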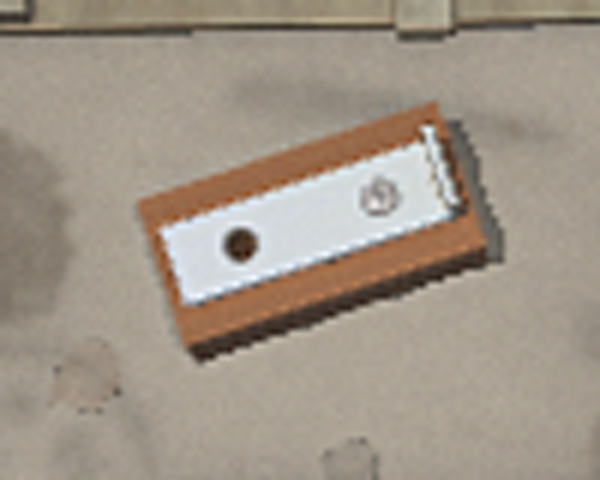

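View pics/scred.png

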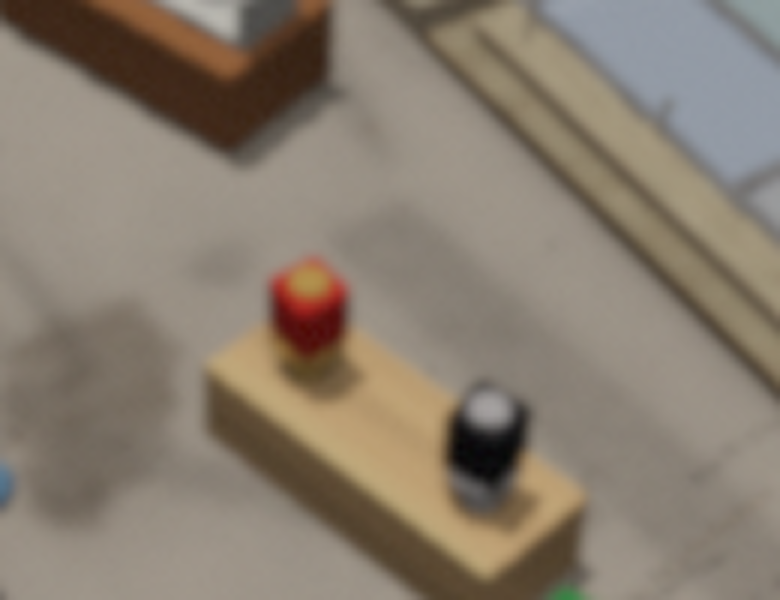

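View pics/scpil.png

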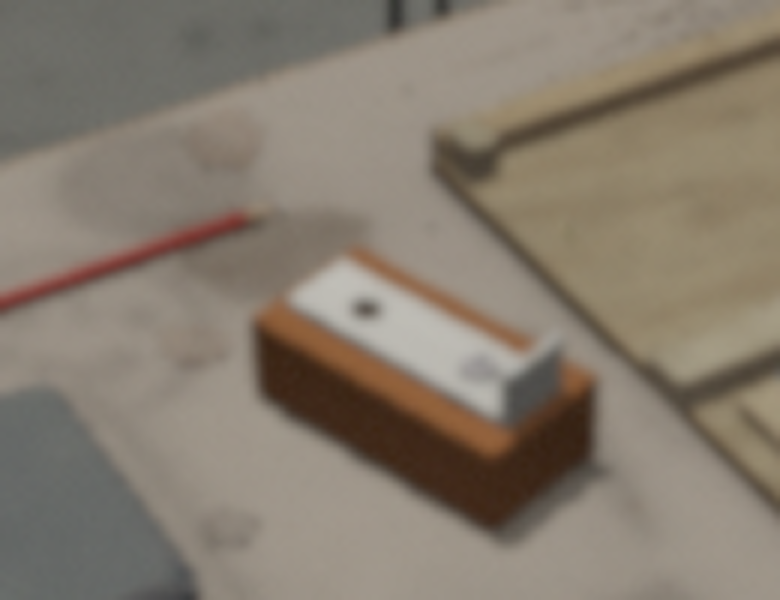

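Run:
```python
from h import *
for c in("top","scene"):
    im=cv2.imread(f"pics/{c}0.png").astype(float);B,G,Rr=im[...,0],im[...,1],im[...,2]
    # knob
    p=proj(c,[.526,-.125,.07]).astype(int);m=np.zeros(im.shape[:2],bool);m[p[1]-14:p[1]+14,p[0]-12:p[0]+12]=1
    red=m&(Rr>110)&(G<70)
    yel=m&(Rr>170)&(G>130)&(B<130)
    v,u=np.nonzero(red);print(c,"red",u.mean(),v.mean(),len(u),u.min(),u.max(),v.min(),v.max())
    # hole
    p=proj(c,[.577,.108,.048]).astype(int);
    w=im[p[1]-6:p[1]+7,p[0]-8:p[0]+9].mean(2);print(p);print(w.astype(int))
    p=proj(c,[.526,-.125,.077]).astype(int);print(p);print((Rr[p[1]-8:p[1]+9,p[0]-8:p[0]+9]).astype(int));print(G[p[1]-8:p[1]+9,p[0]-8:p[0]+9].astype(int))
```

```text
top red 366.61538461538464 174.53846153846155 26 363 372 171 179
[270 157]
[[112 106 104 102 154 158 212 225 223 224 221 219 214 213 216 214 215]
 [100 154 160 216 224 223 221 223 219 220 218 216 215 215 216 215 217]
 [206 225 224 221 221 220 220 220 219 219 215 216 217 218 217 217 219]
 [224 220 219 219 220 222 230 218 223 229 225 219 218 217 214 215 216]
 [218 218 215 218 222 214 152  91  84 129 209 224 220 217 215 216 215]
 [217 215 217 219 228 158  70  43  56  54 125 210 220 215 216 217 214]
 [216 217 217 219 223 126  42  53  58  60 101 210 221 216 215 217 215]
 [217 219 216 219 220 124  51  60  59  49  96 206 219 218 215 216 217]
 [217 218 215 219 227 178  84  32  53  41 178 224 219 216 215 214 214]
 [218 215 217 215 220 228 177 119 106 178 220 218 217 215 216 218 222]
 [213 217 216 214 220 221 224 224 224 224 223 219 219 221 224 230 232]
 [216 217 217 215 218 215 216 220 220 222 222 226 231 234 180 171 123]
 [216 217 214 216 217 217 219 223 228 233 238 181 150 111 110 113 112]]
[367 174]
[[163 164 164 164 161 158 156 151 168 166 202 210 212 211 210 212 210]
 [166 162 141 127 16
[... 5031 characters left out ...]
143 141 137 129 126 124 125 121 117 114 118 127 135 137 137]
 [141 141 137 128 116 111 116 129 135 136 134 127 117 116 125 134 137]
 [142 140 127 106  86  89 113 134 141 143 141 135 119 102 106 122 135]
 [143 137 117  84  60  74 108 130 140 142 140 131 112  85  81 104 126]
 [143 137 113  73  46  58  88 111 124 128 126 114  94  68  61  85 119]
 [143 137 113  73  37  43  60  82  93  99  95  84  69  49  44  75 113]
 [145 138 113  70  32  28  38  52  61  63  61  53  42  31  35  70 112]
 [146 138 114  71  30  18  30  36  39  39  37  31  29  18  33  69 111]
 [145 139 115  70  31  19  20  24  25  27  23  22  17  15  26  70 112]
 [146 139 115  75  32  16  16  18  18  19  20  18  16  14  28  71 115]]
```

```bash
cat >> h.py <<'E'
from scipy.optimize import minimize
def knobfit(imgs,x0,zc,win=13,S=8,use=("top","scene")):
    obs={}
    for c in use:
        im=imgs[c][...,::-1].astype(np.float32);u,v=np.round(proj(c,[x0[0],x0[1],zc])).astype(int)
        w=im[v-win:v+win+1,u-win:u+win+1];r=np.clip((w[...,2]-w[...,1]-25)/55,0,1)
        b=(r>.5).astype(np.uint8);cs,_=cv2.findContours(b,0,2);ct=max(cs,key=cv2.contourArea)
        f=np.zeros_like(b);cv2.fillPoly(f,[cv2.convexHull(ct)],1);ff=cv2.erode(f,np.ones((3,3)));r=np.maximum(r*cv2.dilate(f,np.ones((3,3))),ff);obs[c]=(r,u-win,v-win)
    def cost(q,c):
        x,y,a=q[0],q[1],q[2];r,u0,v0=obs[c]
        P=[]
        for sx in(-1,1):
            for sy in(-1,1):
                for sz in(-1,1):
                    X=[x+.011*(sx*np.cos(a)-sy*np.sin(a)),y+.011*(sx*np.sin(a)+sy*np.cos(a)),zc+.013*sz];P.append((proj(c,X)-[u0,v0]+.5)*S)
        h=cv2.convexHull(np.array(P,np.float32))
        n=r.shape[0]*S;m=np.zeros((n,n),np.uint8);cv2.fillPoly(m,[np.round(h*16).astype(np.int32)],255,shift=4)
        m=cv2.resize(m.astype(np.float32)/255,r.shape[::-1],interpolation=cv2.INTER_AREA)
        if c=="scene": m=cv2.GaussianBlur(m,(0,0),.9)
        return ((m-r)**2).sum()
    out={}
    for c in use:
        best=None
        for a in np.radians(np.arange(-45,45,9)):
            res=minimize(lambda q:cost([q[0],q[1],q[2]*20],c),[x0[0],x0[1],a/20],method="Nelder-Mead",options=dict(initial_simplex=[[x0[0],x0[1],a/20],[x0[0]+.003,x0[1],a/20],[x0[0],x0[1]+.003,a/20],[x0[0],x0[1],a/20+.006]],maxiter=150))
            if best is None or res.fun<best.fun: best=res
        out[c]=(best.x[0],best.x[1],np.degrees(best.x[2]*20)%90,best.fun,obs[c][0].sum())
    return out
def hole(im,c,p0,z=.048,win=6):
    g=im.astype(float).mean(2);u,v=np.round(proj(c,[*p0,z])).astype(int);w=g[v-win:v+win+1,u-win:u+win+1]
    # dark blob, connected to centre minimum
    d=np.clip(200-w if c=="top" else 178-w,0,None);b=(d>(60 if c=="top" else 12)).astype(np.uint8)
    n,l,st,ce=cv2.connectedComponentsWithStats(b);k=min(range(1,n),key=lambda i:np.hypot(*(ce[i]-win)))
    mk=cv2.dilate((l==k).astype(np.uint8),np.ones((3,3)));yy,xx=np.mgrid[:w.shape[0],:w.shape[1]];d=d*mk
    uv=np.array([(xx*d).sum(),(yy*d).sum()])/d.sum()+[u-win,v-win];return uv,ray(c,uv,z)
E
python3 - <<'E'
from h import *
I={c:cv2.imread(f"pics/{c}0.png")[...,::-1] for c in("top","scene")}
print(knobfit(I,[.526,-.125],.064))
for c in I: print(c,hole(I[c],c,(.577,.108)))
# block corners fit yaw
s=status.get_state();print(s["time_s"])
E
```

```text
Traceback (most recent call last):
  File "h.py", line 36, in knobfit
    res=minimize(lambda q:cost([q[0],q[1],q[2]*20],c),[x0[0],x0[1],a/20],method="Nelder-Mead",options=dict(initial_simplex=[[x0[0],x0[1],a/20],[x0[0]+.003,x0[1],a/20],[x0[0],x0[1]+.003,a/20],[x0[0],x0[1],a/20+.006]],maxiter=150))
  File "h.py", line 36, in <lambda>
    res=minimize(lambda q:cost([q[0],q[1],q[2]*20],c),[x0[0],x0[1],a/20],method="Nelder-Mead",options=dict(initial_simplex=[[x0[0],x0[1],a/20],[x0[0]+.003,x0[1],a/20],[x0[0],x0[1]+.003,a/20],[x0[0],x0[1],a/20+.006]],maxiter=150))
                          ~~~~^^^^^^^^^^^^^^^^^^^^^^^
  File "h.py", line 26, in cost
    X=[x+.011*(sx*np.cos(a)-sy*np.sin(a)),y+.011*(sx*np.sin(a)+sy*np.cos(a)),zc+.013*sz];P.append((proj(c,X)-[u0,v0]+.5)*S)
                                                                                                   ~~~~^^^^^
  File "h.py", line 5, in proj
    k=cams.get_calibration(c);p=k["R"]@np.asarray(X,float)+k["t"];s=p[:2]/p[2];s=s*(1+k["k1"]*(s@s));return (k["K"]@np.r_[s,1])[:2]
ValueError: time passes only in moves, steps and waits
```

```bash
sed -i 's/k=cams.get_calibration(c)/k=CAL[c]/; s/^def proj/CAL={c:cams.get_calibration(c) for c in("top","scene")}\ndef proj/' h.py
python3 - <<'E'
from h import *
I={c:cv2.imread(f"pics/{c}0.png")[...,::-1] for c in("top","scene")}
print(knobfit(I,[.526,-.125],.064))
for c in I: print(c,hole(I[c],c,(.577,.108)))
s=status.get_state();print(s["time_s"])
E
```

```text
{'top': (np.float64(0.5292344498911032), np.float64(-0.1255361807716656), np.float64(89.04192791959959), np.float64(10.789834976196289), np.float32(87.07273)), 'scene': (np.float64(0.5259036016617146), np.float64(-0.1259037468472609), np.float64(57.438326652413096), np.float64(24.25101089477539), np.float32(140.78181))}
top (array([269.5887942 , 157.38191792]), array([0.57840156, 0.11032575, 0.048     ]))
scene (array([312.58283503, 174.10165318]), array([0.57585656, 0.10639951, 0.048     ]))
0.6
```

Run:
```python
from h import *
im=cv2.imread("pics/top0.png");cv2.imwrite("pics/k1.png",cv2.resize(im[160:194,350:390],None,fx=16,fy=16,interpolation=cv2.INTER_LANCZOS4))
G=im[...,1].astype(float)
w=np.clip(G[166:180,362:375]-105,0,60);
m=np.zeros_like(w);m[5:13,3:11]=1
# rows 171..178 cols 365..372
w=np.clip(G-105,0,60);mm=np.zeros_like(w);mm[172:178,364:379-7]=1;w*=mm
vv,uu=np.mgrid[:400,:640];uv=np.array([(uu*w).sum(),(vv*w).sum()])/w.sum();print(uv,ray("top",uv,.077))
print("scene",ray("scene",(346.6,232.6),.077))
print(ray("top",proj("top",[.5,0,.0]),0))
```

```text
[367.30946124 174.15965834] [ 0.52800796 -0.12507892  0.077     ]
scene [ 0.52467279 -0.1269978   0.077     ]
[ 5.00000000e-01 -4.51028104e-17  0.00000000e+00]
```

View pics/k1.png

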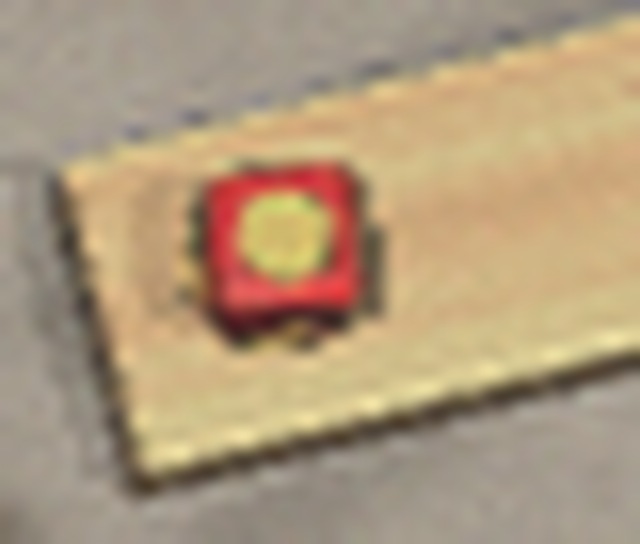

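Request:
step_arm --moves '[{"linear":[0.0276,0,-0.029],"dr":[0,-5,0],"fingers":0.05},{"linear":[0.0552,0,-0.058],"dr":[0,-10,0],"fingers":0.05},{"linear":[0.0828,0,-0.087],"dr":[0,-15,0],"fingers":0.05},{"linear":[0.1104,0,-0.116],"dr":[0,-20,0],"fingers":0.05},{"linear":[0.138,0,-0.145],"dr":[0,-25,0],"fingers":0.05}]'

```text
time_s: 1.02
eef_pos: [0.2932, 0.4028, 0.4047]
tcp_rot: [-1.569, -0.074, 0.074]
ft_force: [-0.1, 1.0, 0.5]
grip_width: 0.0498
```

```bash
cat >> h.py <<'E'
def to(pt,yaw=None):
    s=status.get_state();R=Ro.from_rotvec(s["tcp_rot"]).as_matrix();d=R.T@(np.array(pt)-s["eef_pos"])
    y=np.degrees(np.arctan2(R[1,2],R[0,2]))
    print("t",round(s["time_s"],2),"pos",s["eef_pos"].round(4),"yaw",y.round(2),"tilt",R[2].round(4),"q6",s["joints"][5].round(3),"w",round(s["grip_width"],4))
    print("tool shift mm",(d*1e3).round(1),"F",s["ft_force"].round(2),"M",s["moment"].round(3), "dr y", None if yaw is None else round(-(yaw-y),2))
    if yaw is not None:
        Rt=np.array([[np.sin(np.radians(yaw)),0,np.cos(np.radians(yaw))],[-np.cos(np.radians(yaw)),0,np.sin(np.radians(yaw))],[0,-1,0]]);print("dr",np.degrees(Ro.from_matrix(R.T@Rt).as_rotvec()).round(2))
E
python3 -c "
from h import *
to([.5263,-.126,.30],95)"
```

```text
t 1.02 pos [0.2932 0.4028 0.4047] yaw 95.41 tilt [ 3.e-04 -1.e+00  1.e-04] q6 -0.726 w 0.0498
tool shift mm [ 182.2  104.7 -548.5] F [-0.07  1.01  0.45] M [-0.034  0.    -0.038] dr y 0.41
dr [-0.01  0.41  0.02]
```

Request:
step_arm --moves '[{"linear":[0.0127,0,-0.038],"dr":[0,0.4,0],"fingers":0.05},{"linear":[0.0254,0,-0.076],"dr":[0,0.4,0],"fingers":0.05},{"linear":[0.0381,0,-0.114],"dr":[0,0.4,0],"fingers":0.05},{"linear":[0.0508,0,-0.152],"dr":[0,0.4,0],"fingers":0.05},{"linear":[0.0635,0,-0.19],"dr":[0,0.4,0],"fingers":0.05}]'

```text
time_s: 1.43
eef_pos: [0.3746, 0.2179, 0.4051]
tcp_rot: [-1.569, -0.07, 0.068]
ft_force: [0.9, -0.2, -0.1]
grip_width: 0.0499
```

Request:
step_arm --moves '[{"linear":[0.0127,0,-0.038],"dr":[0,0,0],"fingers":0.05},{"linear":[0.0254,0,-0.076],"dr":[0,0,0],"fingers":0.05},{"linear":[0.0381,0,-0.114],"dr":[0,0,0],"fingers":0.05},{"linear":[0.0508,0,-0.152],"dr":[0,0,0],"fingers":0.05},{"linear":[0.0635,0,-0.19],"dr":[0,0,0],"fingers":0.05}]'

```text
time_s: 1.85
eef_pos: [0.4548, 0.0321, 0.4054]
tcp_rot: [-1.569, -0.071, 0.067]
ft_force: [-0.5, 1.4, 0.2]
grip_width: 0.0503
```

```bash
python3 -c "
from h import *
to([.5263,-.126,.30],95)"
```

```text
t 1.85 pos [0.4548 0.0321 0.4054] yaw 95.03 tilt [ 2.1e-03 -1.0e+00  6.0e-04] q6 -1.592 w 0.0503
tool shift mm [  57.1  105.4 -163.8] F [-0.46  1.42  0.15] M [ 0.039 -0.052  0.031] dr y 0.03
dr [-0.03  0.03  0.12]
```

Request:
step_arm --moves '[{"linear":[0.0115,0.021,-0.033],"dr":[0,0,0.1],"fingers":0.05},{"linear":[0.023,0.042,-0.066],"dr":[0,0,0.1],"fingers":0.05},{"linear":[0.0345,0.063,-0.099],"dr":[0,0,0.1],"fingers":0.05},{"linear":[0.046,0.084,-0.132],"dr":[0,0,0.1],"fingers":0.05},{"linear":[0.057,0.1,-0.164],"dr":[0,0,0.1],"fingers":0.05}]'

```text
time_s: 2.27
eef_pos: [0.5263, -0.128, 0.3039]
tcp_rot: [-1.569, -0.068, 0.069]
ft_force: [0.7, 0.5, -0.8]
grip_width: 0.0502
```

Request:
step_arm --moves '[{"linear":[0,0.005,0],"dr":[0,0,0],"fingers":0.05},{"linear":[0,0.005,0],"dr":[0,0,0],"fingers":0.05}]'

```text
time_s: 2.43
eef_pos: [0.5261, -0.1295, 0.297]
tcp_rot: [-1.568, -0.064, 0.069]
ft_force: [-1.3, -0.3, -0.5]
grip_width: 0.0496
```

```bash
python3 -c "
from h import *
to([.5263,-.126,.2267],95)
for c in CAL:
  im=cams.snapshot(c);cv2.imwrite(f'pics/{c}1.png',im[:,:,::-1])
  u,v=proj(c,[.5263,-.126,.1]).astype(int);crop(c+'1',c+'1c',u-50,v-50,100,90,6)
"
```

```text
t 2.43 pos [ 0.5261 -0.1295  0.297 ] yaw 94.84 tilt [-0.0031 -1.      0.0017] q6 -1.9 w 0.0496
tool shift mm [ 0.7 70.4  3.3] F [-1.26 -0.33 -0.51] M [0.001 0.024 0.032] dr y -0.16
dr [-0.1  -0.16 -0.18]
```

View pics/top1c.png

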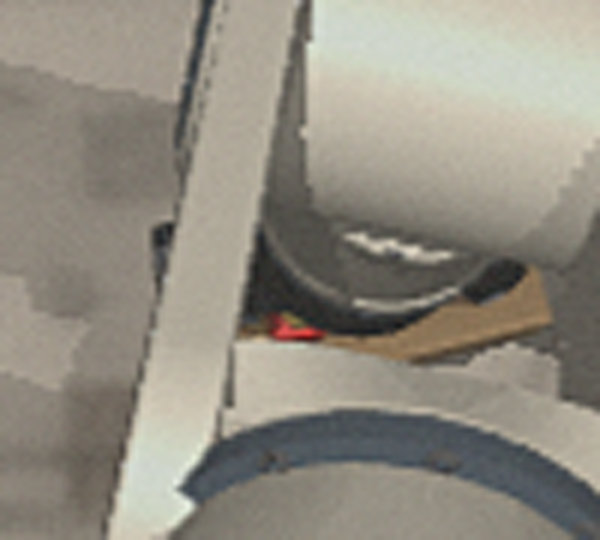

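View pics/scene1c.png

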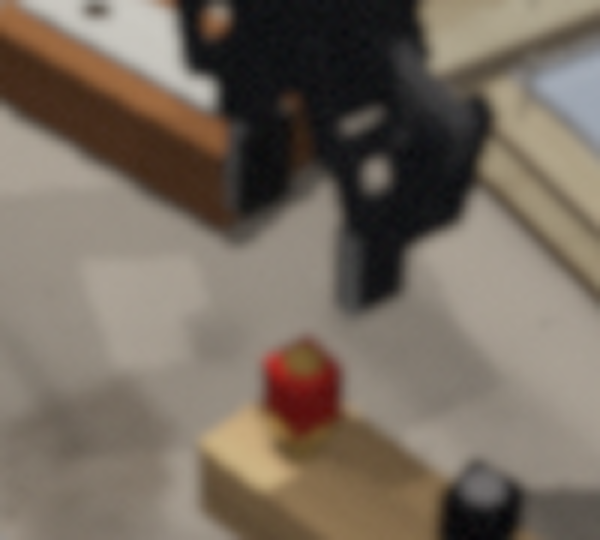

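The scene crop shows the fingers above the red knob (crop (303,390)) and the black knob clear at (485,500). The arm hides the top view. Next I descend.

Request:
step_arm --moves '[{"linear":[0.0007,0.02,0.0033],"dr":[0,0,0],"fingers":0.05},{"linear":[0.0007,0.04,0.0033],"dr":[0,0,0],"fingers":0.05},{"linear":[0.0007,0.05,0.0033],"dr":[0,0,0],"fingers":0.05},{"linear":[0.0007,0.05,0.0033],"dr":[0,0,0],"fingers":0.05}]'

```text
time_s: 2.87
eef_pos: [0.5254, -0.123, 0.2479]
tcp_rot: [-1.568, -0.066, 0.072]
ft_force: [-1.3, 0.5, 0.4]
grip_width: 0.0503
```

```bash
python3 -c "
from h import *
to([.5263,-.126,.2267],95)
for c in ['scene']:
  im=cams.snapshot(c);cv2.imwrite(f'pics/{c}2.png',im[:,:,::-1])
  u,v=proj(c,[.5263,-.126,.1]).astype(int);crop(c+'2',c+'2c',u-50,v-50,100,90,6)
"
```

```text
t 2.87 pos [ 0.5254 -0.123   0.2479] yaw 95.05 tilt [-0.0037 -1.      0.0023] q6 -1.893 w 0.0503
tool shift mm [ 0.7 21.2 -3.1] F [-1.28  0.49  0.4 ] M [ 0.024  0.02  -0.045] dr y 0.05
dr [-0.13  0.06 -0.21]
```

View pics/scene2c.png

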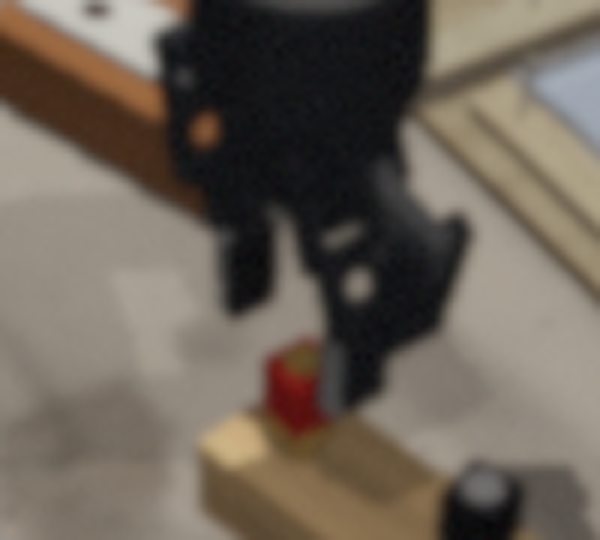

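Request:
step_arm --moves '[{"linear":[0.0007,0.0,-0.003],"dr":[0,0,0],"fingers":0.05},{"linear":[0.0007,0.01,-0.003],"dr":[0,0,0],"fingers":0.05},{"linear":[0.0007,0.021,-0.003],"dr":[0,0,0],"fingers":0.05},{"linear":[0.0007,0.021,-0.003],"dr":[0,0,0],"fingers":0.05},{"linear":[0.0007,0.021,-0.003],"dr":[0,0,0],"fingers":0.05}]'

```text
time_s: 3.33
eef_pos: [0.5265, -0.1262, 0.2272]
tcp_rot: [-1.567, -0.066, 0.072]
ft_force: [-0.7, 0.2, 1.2]
grip_width: 0.0502
```

```bash
python3 -c "
from h import *
to([.5263,-.126,.2267],95)
for c in ['scene']:
  im=cams.snapshot(c);cv2.imwrite(f'pics/{c}3.png',im[:,:,::-1])
  u,v=proj(c,[.5263,-.126,.1]).astype(int);crop(c+'3',c+'3c',u-50,v-50,100,90,6)
to([.5263,-.126,.2267],95)
"
```

```text
t 3.33 pos [ 0.5265 -0.1262  0.2272] yaw 95.03 tilt [-0.004  -1.      0.0024] q6 -1.898 w 0.0502
tool shift mm [-0.1  0.5  0.2] F [-0.72  0.16  1.22] M [0.041 0.006 0.032] dr y 0.03
dr [-0.14  0.03 -0.23]
t 3.38 pos [ 0.5267 -0.1263  0.2276] yaw 95.03 tilt [-0.0033 -1.      0.0022] q6 -1.898 w 0.0502
tool shift mm [-0.4  0.9  0.3] F [ 0.39  0.83 -0.55] M [0.016 0.006 0.056] dr y 0.03
dr [-0.13  0.03 -0.19]
```

View pics/scene3c.png

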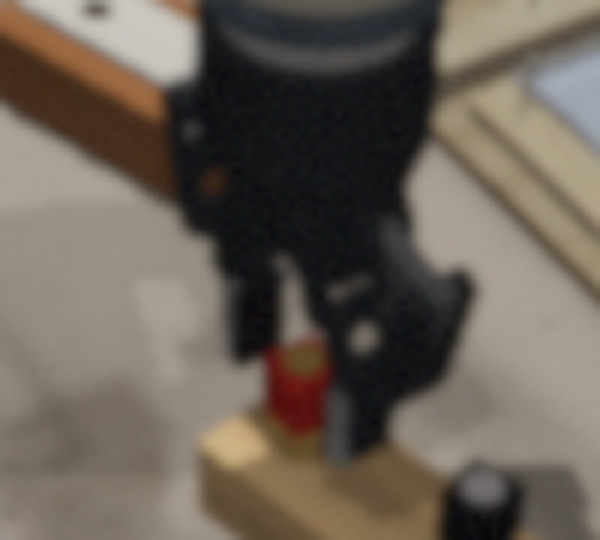

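Request:
step_arm --moves '[{"linear":[0,-0.002,0.0002],"dr":[0,0,-0.2],"fingers":0.04},{"linear":[0,-0.002,0.0002],"dr":[0,0,-0.2],"fingers":0.03},{"linear":[0,-0.002,0.0002],"dr":[0,0,-0.2],"fingers":0.03}]'

```text
time_s: 3.63
eef_pos: [0.5268, -0.1261, 0.23]
tcp_rot: [-1.568, -0.069, 0.068]
ft_force: [-0.2, -0.4, -0.0]
grip_width: 0.0302
```

```bash
python3 -c "
from h import *
for c in ['scene']:
  im=cams.snapshot(c);cv2.imwrite(f'pics/{c}4.png',im[:,:,::-1])
  u,v=proj(c,[.5263,-.126,.1]).astype(int);crop(c+'4',c+'4c',u-50,v-50,100,90,6)
to([.5263,-.126,.2267],95)
for z in (.05,.055,.06,.065): print(z,(proj('scene',[.5275,-.142,z])-[u-50,v-50])*6)
"
```

```text
t 3.68 pos [ 0.5268 -0.1262  0.2299] yaw 95.03 tilt [ 8.e-04 -1.e+00  2.e-03] q6 -1.899 w 0.0302
tool shift mm [-0.5  3.2  0.2] F [-0.28  0.75  0.19] M [ 0.059 -0.034 -0.008] dr y 0.03
dr [-0.11  0.03  0.05]
0.05 [326.54416244 438.05932631]
0.055 [326.99992111 427.88736034]
0.06 [327.45878559 417.64124921]
0.065 [327.92078627 407.32020965]
```

View pics/scene4c.png

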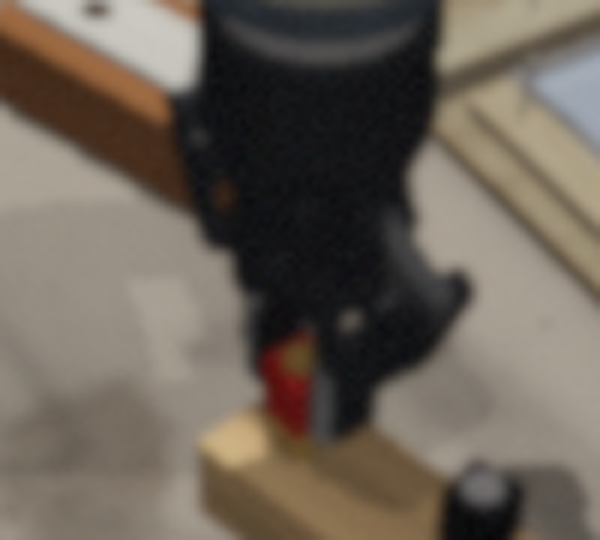

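Request:
step_arm --moves '[{"linear":[0,0,0],"dr":[0,0,0],"fingers":0.02},{"linear":[0,0,0],"dr":[0,0,0],"fingers":0.01},{"linear":[0,0,0],"dr":[0,0,0],"fingers":0.01},{"linear":[0,0,0],"dr":[0,0,0],"fingers":0.01},{"linear":[0,0,0],"dr":[0,0,0],"fingers":0.01}]'

```text
time_s: 4.1
eef_pos: [0.5269, -0.1262, 0.2301]
tcp_rot: [-1.568, -0.07, 0.068]
ft_force: [-0.4, 0.4, 2.8]
grip_width: 0.0206
```

```bash
python3 -c "
from h import *
for c in ['scene']:
  im=cams.snapshot(c);cv2.imwrite(f'pics/{c}5.png',im[:,:,::-1])
  u,v=proj(c,[.5263,-.126,.1]).astype(int);crop(c+'5',c+'5c',u-50,v-50,100,90,6)
to([.5263,-.126,.2267],95)
"
```

```text
t 4.15 pos [ 0.5269 -0.1262  0.2301] yaw 95.03 tilt [ 0.0012 -1.      0.0018] q6 -1.899 w 0.0208
tool shift mm [-0.6  3.4  0.2] F [ 0.03 -0.56  2.12] M [-0.046 -0.074 -0.01 ] dr y 0.03
dr [-0.11  0.03  0.07]
```

View pics/scene5c.png

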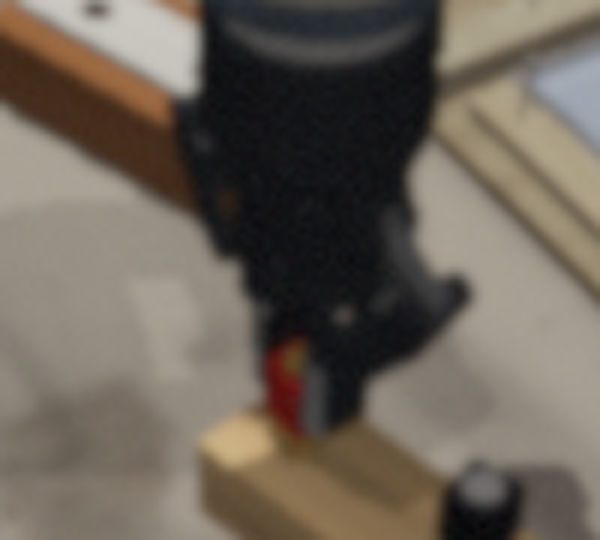

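Request:
step_arm --moves '[{"linear":[0,-0.02,0],"dr":[0,0,0],"fingers":0.01},{"linear":[0,-0.045,0],"dr":[0,0,0],"fingers":0.01},{"linear":[0,-0.07,0],"dr":[0,0,0],"fingers":0.01},{"linear":[0,-0.09,0],"dr":[0,0,0],"fingers":0.01},{"linear":[0,-0.09,0],"dr":[0,0,0],"fingers":0.01}]'

```text
time_s: 4.57
eef_pos: [0.5281, -0.1266, 0.3238]
tcp_rot: [-1.569, -0.074, 0.064]
ft_force: [0.8, -1.2, -1.0]
grip_width: 0.0207
```

```bash
python3 -c "
from h import *
for c in ['scene','top']:
  im=cams.snapshot(c);cv2.imwrite(f'pics/{c}6.png',im[:,:,::-1])
  u,v=proj(c,[.5263,-.126,.15]).astype(int);crop(c+'6',c+'6c',u-50,v-50,100,90,6)
to([.5771,.1084,.33],95)
"
```

```text
t 4.67 pos [ 0.5268 -0.1263  0.3204] yaw 95.03 tilt [ 0.0023 -1.      0.0015] q6 -1.899 w 0.0207
tool shift mm [ 70.7  -9.1 229.4] F [ 0.14  0.26 -0.75] M [-0.02   0.045  0.053] dr y 0.03
dr [-0.09  0.03  0.13]
```

View pics/scene6c.png

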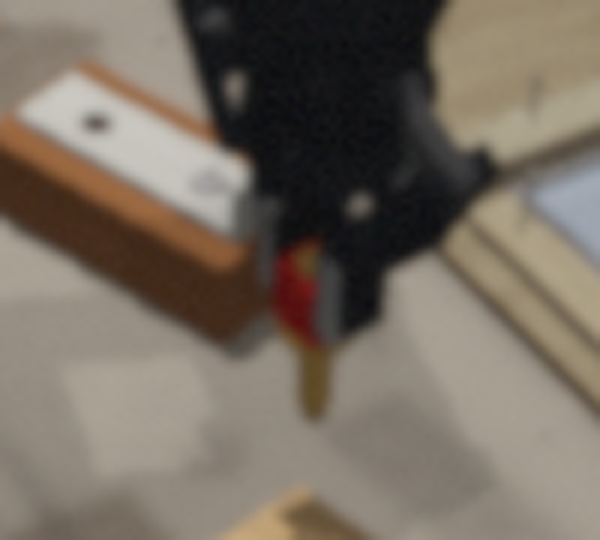

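View pics/top6.png

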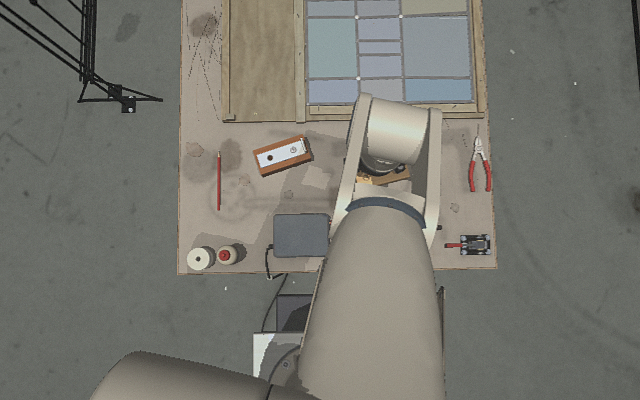

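Request:
step_arm --moves '[{"linear":[0.012,-0.002,0.038],"dr":[0,0,0],"fingers":0.01},{"linear":[0.024,-0.004,0.076],"dr":[0,0,0],"fingers":0.01},{"linear":[0.036,-0.004,0.114],"dr":[0,0,0],"fingers":0.01},{"linear":[0.048,-0.004,0.152],"dr":[0,0,0],"fingers":0.01},{"linear":[0.058,-0.004,0.188],"dr":[0,0,0],"fingers":0.01}]'

```text
time_s: 5.08
eef_pos: [0.5678, 0.0679, 0.3231]
tcp_rot: [-1.568, -0.069, 0.069]
ft_force: [-0.5, 0.7, -0.9]
grip_width: 0.0211
```

```bash
python3 -c "
from h import *
to([.5771,.1084,.33],95)
"
```

```text
t 5.08 pos [0.5678 0.0679 0.3231] yaw 95.02 tilt [ 0.     -1.      0.0015] q6 -1.543 w 0.0211
tool shift mm [12.8 -6.8 39.5] F [-0.49  0.65 -0.86] M [-0.007  0.026 -0.041] dr y 0.02
dr [-0.09  0.02  0.  ]
```

Request:
step_arm --moves '[{"linear":[0.0065,0,0.02],"dr":[0,0,0],"fingers":0.01},{"linear":[0.0128,0,0.0395],"dr":[0,0,0],"fingers":0.01},{"linear":[0.0128,0,0.0395],"dr":[0,0,0],"fingers":0.01},{"linear":[0.0128,0,0.0395],"dr":[0,0,0],"fingers":0.01},{"linear":[0.0128,0,0.0395],"dr":[0,0,0],"fingers":0.01}]'

```text
time_s: 5.5
eef_pos: [0.5765, 0.1079, 0.3219]
tcp_rot: [-1.569, -0.067, 0.071]
ft_force: [-0.1, 0.2, -0.6]
grip_width: 0.021
```

```bash
python3 -c "
from h import *
for c in ['scene','top']:
  im=cams.snapshot(c);cv2.imwrite(f'pics/{c}7.png',im[:,:,::-1])
  u,v=proj(c,[.5771,.1084,.1]).astype(int);crop(c+'7',c+'7c',u-50,v-50,100,90,6)
  print(c,u,v)
to([.5771,.1084,.30],95)
"
```

```text
scene 312 155
top 267 153
t 5.6 pos [0.5767 0.1074 0.3225] yaw 94.96 tilt [-0.0013 -1.      0.0012] q6 -1.477 w 0.0209
tool shift mm [ 0.5 22.5  1. ] F [-0.66  0.11  0.02] M [-0.021 -0.031 -0.025] dr y -0.04
dr [-0.07 -0.04 -0.07]
```

View pics/scene7c.png

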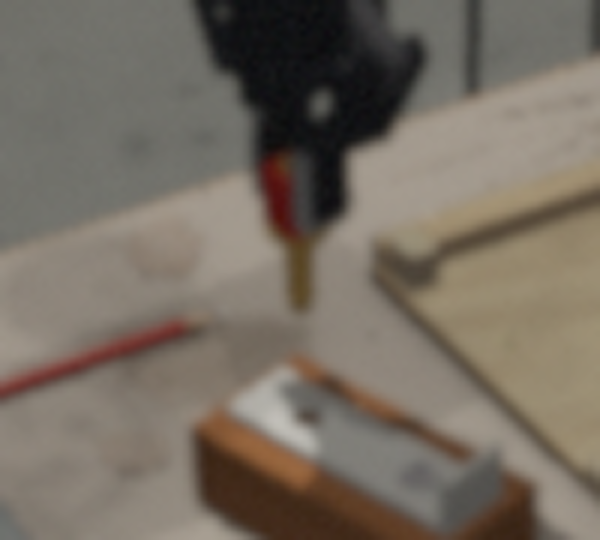

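View pics/top7c.png

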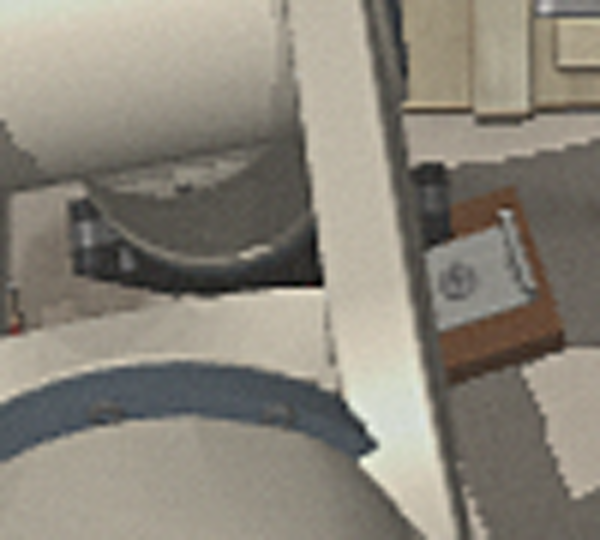

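Request:
step_arm --moves '[{"linear":[0.0004,0.015,0.001],"dr":[0,0,0],"fingers":0.01},{"linear":[0.0004,0.03,0.001],"dr":[0,0,0],"fingers":0.01},{"linear":[0.0004,0.04,0.001],"dr":[0,0,0],"fingers":0.01},{"linear":[0.0004,0.04,0.001],"dr":[0,0,0],"fingers":0.01},{"linear":[0.0004,0.04,0.001],"dr":[0,0,0],"fingers":0.01}]'

```text
time_s: 6.02
eef_pos: [0.5768, 0.1078, 0.2822]
tcp_rot: [-1.569, -0.065, 0.069]
ft_force: [0.5, 0.4, -0.0]
grip_width: 0.0206
```

```bash
python3 -c "
from h import *
c='scene'
im=cams.snapshot(c);cv2.imwrite(f'pics/{c}8.png',im[:,:,::-1])
u,v=proj(c,[.5771,.1084,.07]).astype(int);crop(c+'8',c+'8c',u-40,v-40,80,60,10);print(u-40,v-40)
to([.5771,.1084,.30],95)
s=status.get_state();e=s['eef_pos'];t=e-[0,0,.2201];print('tip',t,proj(c,t),(proj(c,t)-[u-40,v-40])*10, 'hole now',hole(im,c,(.577,.108)))
for d in np.eye(3)*.001: print(proj(c,t+d)-proj(c,t))
"
```

```text
272 126
t 6.07 pos [0.5771 0.108  0.2828] yaw 94.92 tilt [-0.0013 -1.      0.0012] q6 -1.476 w 0.0209
tool shift mm [ -0.  -17.2   0.4] F [ 0.53  0.17 -0.82] M [ 0.022 -0.016  0.048] dr y -0.08
dr [-0.07 -0.08 -0.07]
tip [0.57714742 0.10801311 0.06272252] [312.56517729 168.72036753] [405.65177294 427.20367535] hole now (array([313.64939123, 173.19377377]), array([0.57979607, 0.10816957, 0.048     ]))
[ 0.36467659 -0.13140937]
[-0.20328379 -0.21827411]
[-0.01090518 -0.33298837]
```

View pics/scene8c.png

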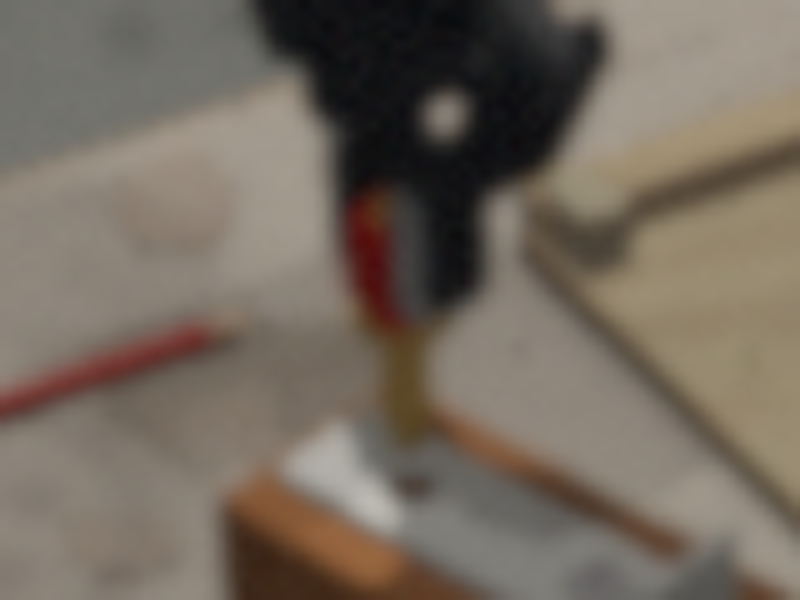

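Run:
```python
from h import *
im=cv2.imread("pics/scene8.png").astype(float)
# yellowness R-B
d=im[...,2]-im[...,0]
for v in range(158,172): print(v,d[v,304:322].astype(int), )
print(im[166:178,304:322].mean(2).astype(int))
t=np.array([.57715,.108,.0627])
for z in (0,.01,.02,.03): print(z,proj("scene",t+[0,0,z]))
```

```text
158 [21 23 28 35 45 54 60 55 41 32 29 28 25 21 19 18 18 19]
159 [20 20 24 28 32 42 51 54 51 45 39 30 25 20 19 18 19 18]
160 [22 21 22 23 27 34 43 49 52 48 38 27 23 19 19 18 18 18]
161 [20 20 22 22 23 29 37 48 50 46 35 26 21 20 18 18 19 18]
162 [21 21 22 22 23 28 38 48 50 47 35 26 20 19 19 19 19 20]
163 [22 21 21 21 23 28 37 47 51 47 36 25 21 19 19 19 19 19]
164 [21 22 19 22 25 31 42 50 53 49 37 28 22 19 19 18 19 19]
165 [21 21 24 25 28 35 44 51 51 50 41 33 28 23 20 19 19 18]
166 [22 24 27 27 27 32 41 50 51 53 48 42 37 31 25 22 21 19]
167 [24 25 25 23 20 21 33 45 51 52 50 49 48 43 37 30 24 21]
168 [24 20 18 14 12 14 23 37 47 49 45 45 51 56 53 46 37 28]
169 [19 15 11 10  8  9 16 29 40 39 31 29 39 55 64 62 52 43]
170 [13 11  9  8  7  8 12 20 28 25 18 15 21 36 52 63 65 61]
171 [ 9  9  9  9  7  6  9 11 14 13 10  9 10 19 31 45 56 62]
[[108 108 105 102 100  91  80  70  67  68  79  96 112 123 128 132 133 134]
 [114 115 111 105  99  93  82  70  65  65  68  79  93 108 117 125 130 133]
 [128 136 129 113 101  94  85  73  66  62  64  66  76  88 102 112 120 128]
 [147 155 146 125 106  98  88  77  67  65  70  73  73  80  90  98 107 114]
 [163 167 158 137 114 101  93  83  76  77  82  86  85  84  88  91  96 101]
 [171 172 164 146 119 103  97  92  88  88  93  94  94  91  91  91  92  92]
 [173 172 168 153 132 115 102  95  91  90  93  95  97  97  97  96  93  90]
 [170 171 170 163 151 135 113  92  83  81  83  91  96  99  99  98  97  92]
 [160 167 170 171 169 157 132  97  73  68  73  87  98 101 100 100  99  96]
 [138 151 163 174 179 174 153 121  91  80  85  98 105 105 104 101 101  99]
 [112 128 148 167 180 182 172 147 119 106 107 113 116 114 108 103 100 100]
 [102 110 126 147 165 175 173 159 135 123 122 124 122 122 113 108 104 102]]
0 [312.56903115 168.73038612]
0.01 [312.45941407 165.38248224]
0.02 [312.34847348 161.99391063]
0.03 [312.23618657 158.56396569]
```

Request:
step_arm --moves '[{"linear":[0.0003,0.005,-0.0008],"dr":[0,0,0],"fingers":0.01},{"linear":[0.0003,0.01,-0.0008],"dr":[0,0,0],"fingers":0.01},{"linear":[0.0003,0.0125,-0.0008],"dr":[0,0,0],"fingers":0.01},{"linear":[0.0003,0.0125,-0.0008],"dr":[0,0,0],"fingers":0.01}]'

```text
time_s: 6.4
eef_pos: [0.5772, 0.1072, 0.2698]
tcp_rot: [-1.569, -0.066, 0.069]
ft_force: [-0.5, -0.4, -0.5]
grip_width: 0.0207
```

Request:
step_arm --moves '[{"linear":[0,0.0015,0],"dr":[0,0,0],"fingers":0.01},{"linear":[0,0.003,0],"dr":[0,0,0],"fingers":0.01},{"linear":[0,0.003,0],"dr":[0,0,0],"fingers":0.01}]'

```text
time_s: 6.65
eef_pos: [0.5773, 0.1074, 0.2666]
tcp_rot: [-1.568, -0.066, 0.069]
ft_force: [0.4, 1.4, -0.8]
grip_width: 0.0207
```

```bash
python3 -c "
from h import *
c='scene'
im=cams.snapshot(c);cv2.imwrite(f'pics/{c}9.png',im[:,:,::-1])
u,v=proj(c,[.5771,.1084,.06]).astype(int);crop(c+'9',c+'9c',u-40,v-40,80,60,10)
to([.5775,.1072,.2681],95)
"
```

```text
t 6.7 pos [0.5773 0.1073 0.2667] yaw 94.92 tilt [-0.0019 -1.      0.0013] q6 -1.477 w 0.0209
tool shift mm [ 0.2 -1.4 -0.1] F [ 0.3   0.63 -1.53] M [ 0.186 -0.075  0.028] dr y -0.08
dr [-0.07 -0.08 -0.11]
```

View pics/scene9c.png

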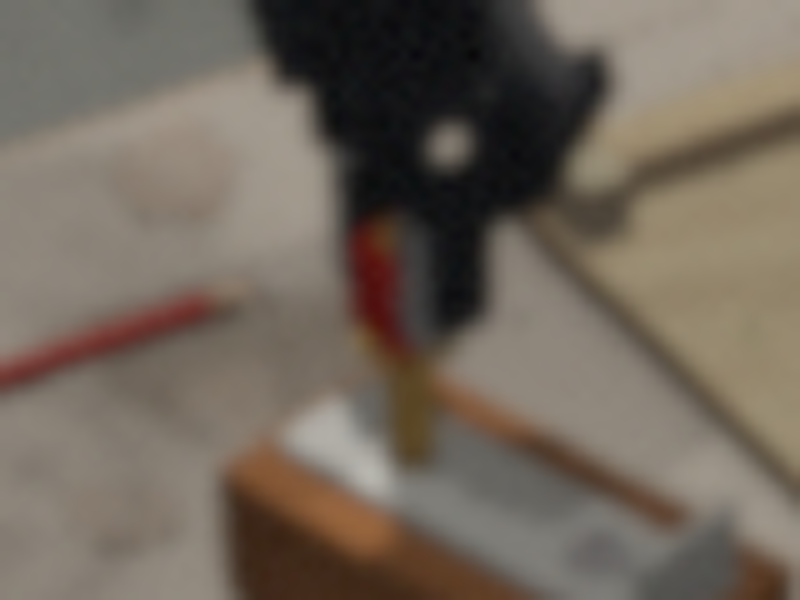

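Request:
step_arm --moves '[{"linear":[0,0.001,0],"dr":[0,0,0],"fingers":0.01},{"linear":[0,0.002,0],"dr":[0,0,0],"fingers":0.01},{"linear":[0,0.002,0],"dr":[0,0,0],"fingers":0.01}]'

```text
time_s: 6.95
eef_pos: [0.5773, 0.1074, 0.2646]
tcp_rot: [-1.568, -0.066, 0.069]
ft_force: [-0.1, 0.3, 0.3]
grip_width: 0.0206
```

```bash
python3 -c "
from h import *
to([.5775,.1072,.2681],95)
"
```

```text
t 6.95 pos [0.5773 0.1074 0.2646] yaw 94.92 tilt [-0.002  -1.      0.0014] q6 -1.477 w 0.0206
tool shift mm [ 0.2 -3.5 -0.2] F [-0.12  0.31  0.33] M [ 0.21  -0.103 -0.035] dr y -0.08
dr [-0.08 -0.08 -0.11]
```

Request:
step_arm --moves '[{"linear":[0.0002,0.001,0.0004],"dr":[0,0,0],"fingers":0.01},{"linear":[0.0003,0.002,0.0005],"dr":[0,0,0],"fingers":0.01},{"linear":[0.0003,0.003,0.0005],"dr":[0,0,0],"fingers":0.01},{"linear":[0.0003,0.003,0.0005],"dr":[0,0,0],"fingers":0.01}]'

```text
time_s: 7.28
eef_pos: [0.5776, 0.108, 0.2615]
tcp_rot: [-1.568, -0.066, 0.069]
ft_force: [1.1, 1.6, -0.9]
grip_width: 0.0209
```

```bash
python3 -c "
from h import *
to([.5775,.1072,.2681],95)
"
```

```text
t 7.28 pos [0.5776 0.108  0.2615] yaw 94.92 tilt [-0.0016 -1.      0.0015] q6 -1.476 w 0.0209
tool shift mm [-0.2 -6.6 -0.8] F [ 1.14  1.56 -0.86] M [ 0.234 -0.235 -0.01 ] dr y -0.08
dr [-0.09 -0.08 -0.09]
```

Request:
step_arm --moves '[{"linear":[0.0006,0.0005,0.0006],"dr":[0,0,0],"fingers":0.01},{"linear":[0.0007,0.0015,0.0006],"dr":[0,0,0],"fingers":0.01},{"linear":[0.0007,0.0025,0.0006],"dr":[0,0,0],"fingers":0.01},{"linear":[0.0007,0.0025,0.0006],"dr":[0,0,0],"fingers":0.01}]'

```text
time_s: 7.62
eef_pos: [0.5782, 0.1087, 0.2587]
tcp_rot: [-1.568, -0.066, 0.069]
ft_force: [0.4, 0.6, -0.6]
grip_width: 0.0207
```

```bash
python3 -c "
from h import *
to([.5775,.1072,.2681],95)
"
```

```text
t 7.62 pos [0.5782 0.1087 0.2587] yaw 94.92 tilt [-0.0019 -1.      0.0016] q6 -1.475 w 0.0207
tool shift mm [-0.9 -9.4 -1.4] F [ 0.43  0.59 -0.58] M [ 0.173 -0.087  0.009] dr y -0.08
dr [-0.09 -0.08 -0.11]
```

Request:
step_arm --moves '[{"linear":[0.0003,0.0005,0.0006],"dr":[0,0,0],"fingers":0.01},{"linear":[0.0003,0.001,0.0006],"dr":[0,0,0],"fingers":0.01},{"linear":[0.0003,0.0018,0.0006],"dr":[0,0,0],"fingers":0.01},{"linear":[0.0003,0.0018,0.0006],"dr":[0,0,0],"fingers":0.01}]'

```text
time_s: 7.95
eef_pos: [0.5783, 0.1093, 0.2567]
tcp_rot: [-1.568, -0.066, 0.069]
ft_force: [-0.5, 0.6, -0.7]
grip_width: 0.0211
```

```bash
python3 -c "
from h import *
to([.5775,.1072,.2681],95)
"
```

```text
t 7.95 pos [0.5783 0.1093 0.2567] yaw 94.92 tilt [-0.0023 -1.      0.0015] q6 -1.475 w 0.0211
tool shift mm [ -1.  -11.4  -2. ] F [-0.51  0.59 -0.72] M [ 0.021 -0.016  0.02 ] dr y -0.08
dr [-0.08 -0.08 -0.13]
```

Side loads are gone. I continue down, feeling for the bottom.

Request:
step_arm --moves '[{"linear":[0,0.001,0],"dr":[0,0,0],"fingers":0.01},{"linear":[0,0.0015,0],"dr":[0,0,0],"fingers":0.01},{"linear":[0,0.0015,0],"dr":[0,0,0],"fingers":0.01}]'

```text
time_s: 8.2
eef_pos: [0.5783, 0.1092, 0.255]
tcp_rot: [-1.568, -0.065, 0.069]
ft_force: [0.5, 0.1, 0.4]
grip_width: 0.0207
```

Request:
step_arm --moves '[{"linear":[0,0.001,0],"dr":[0,0,0],"fingers":0.01},{"linear":[0,0.0015,0],"dr":[0,0,0],"fingers":0.01},{"linear":[0,0.0015,0],"dr":[0,0,0],"fingers":0.01}]'

```text
time_s: 8.45
eef_pos: [0.5782, 0.1092, 0.2534]
tcp_rot: [-1.568, -0.065, 0.07]
ft_force: [0.0, 0.3, -0.1]
grip_width: 0.0207
```

Request:
step_arm --moves '[{"linear":[0,0.001,0],"dr":[0,0,0],"fingers":0.01},{"linear":[0,0.0015,0],"dr":[0,0,0],"fingers":0.01},{"linear":[0,0.0015,0],"dr":[0,0,0],"fingers":0.01}]'

```text
time_s: 8.7
eef_pos: [0.5781, 0.1092, 0.2517]
tcp_rot: [-1.568, -0.065, 0.07]
ft_force: [-0.3, 0.9, -0.1]
grip_width: 0.0206
```

Request:
step_arm --moves '[{"linear":[0,0.001,0],"dr":[0,0,0],"fingers":0.01},{"linear":[0,0.0015,0],"dr":[0,0,0],"fingers":0.01},{"linear":[0,0.0015,0],"dr":[0,0,0],"fingers":0.01}]'

```text
time_s: 8.95
eef_pos: [0.5782, 0.1093, 0.2503]
tcp_rot: [-1.568, -0.065, 0.07]
ft_force: [0.3, 0.2, 0.9]
grip_width: 0.0207
```

```bash
python3 -c "
from h import *
to([.5775,.1072,.2681],95)
"
```

```text
t 8.95 pos [0.5782 0.1093 0.2503] yaw 94.92 tilt [-0.0027 -1.      0.0015] q6 -1.475 w 0.0207
tool shift mm [ -1.  -17.8  -2. ] F [0.3  0.24 0.87] M [ 0.077 -0.068 -0.   ] dr y -0.08
dr [-0.08 -0.08 -0.15]
```

Request:
step_arm --moves '[{"linear":[0,0.001,0],"dr":[0,0,0],"fingers":0.01},{"linear":[0,0.001,0],"dr":[0,0,0],"fingers":0.01}]'

```text
time_s: 9.12
eef_pos: [0.5784, 0.1093, 0.2495]
tcp_rot: [-1.568, -0.066, 0.069]
ft_force: [-0.5, -0.1, 3.7]
grip_width: 0.0208
```

Request:
step_arm --moves '[{"linear":[0,0.001,0],"dr":[0,0,0],"fingers":0.01},{"linear":[0,0.001,0],"dr":[0,0,0],"fingers":0.01}]'

```text
time_s: 9.28
eef_pos: [0.5786, 0.1094, 0.2488]
tcp_rot: [-1.568, -0.066, 0.069]
ft_force: [-0.5, 0.3, 5.5]
grip_width: 0.0207
```

Request:
step_arm --moves '[{"linear":[0,0.0008,0],"dr":[0,0,0],"fingers":0.01},{"linear":[0,0.001,0],"dr":[0,0,0],"fingers":0.01}]'

```text
time_s: 9.45
eef_pos: [0.5788, 0.1094, 0.2483]
tcp_rot: [-1.568, -0.067, 0.068]
ft_force: [-1.5, 1.4, 7.8]
grip_width: 0.0206
```

```bash
python3 -c "
from h import *
to([.5775,.1072,.2681],95)
"
```

```text
t 9.45 pos [0.5788 0.1094 0.2483] yaw 94.91 tilt [-0.001  -1.      0.0018] q6 -1.474 w 0.0206
tool shift mm [ -1.5 -19.8  -2.1] F [-1.52  1.4   7.78] M [-0.008  0.298 -0.038] dr y -0.09
dr [-0.1  -0.09 -0.05]
```

Request:
step_arm --moves '[{"linear":[-0.0005,0.0012,0],"dr":[0,0,0],"fingers":0.01},{"linear":[-0.0006,0.0015,0],"dr":[0,0,0],"fingers":0.01},{"linear":[-0.0006,0.0015,0],"dr":[0,0,0],"fingers":0.01}]'

```text
time_s: 9.7
eef_pos: [0.5785, 0.1094, 0.2476]
tcp_rot: [-1.568, -0.067, 0.067]
ft_force: [-0.7, -0.6, 10.2]
grip_width: 0.0202
```

```bash
python3 -c "
from h import *
to([.5783,.1093,.2681],95)
"
```

```text
t 9.7 pos [0.5785 0.1094 0.2476] yaw 94.91 tilt [ 2.0e-04 -1.0e+00  1.9e-03] q6 -1.474 w 0.0202
tool shift mm [ -0.2 -20.5  -0.1] F [-0.74 -0.62 10.24] M [-0.006  0.356 -0.043] dr y -0.09
dr [-0.11 -0.09  0.01]
```

Request:
step_arm --moves '[{"linear":[-0.0004,0.0014,0],"dr":[0,0,0],"fingers":0.01},{"linear":[-0.0004,0.0018,0],"dr":[0,0,0],"fingers":0.01},{"linear":[-0.0004,0.0018,0],"dr":[0,0,0],"fingers":0.01}]'

```text
time_s: 9.95
eef_pos: [0.5785, 0.1094, 0.2469]
tcp_rot: [-1.568, -0.068, 0.066]
ft_force: [-1.8, -0.0, 12.4]
grip_width: 0.021
```

```bash
python3 -c "
from h import *
to([.5783,.1093,.2681],95)
"
```

```text
t 9.95 pos [0.5785 0.1094 0.2469] yaw 94.91 tilt [ 0.0015 -1.      0.0019] q6 -1.474 w 0.021
tool shift mm [ -0.2 -21.2  -0.1] F [-1.78 -0.04 12.39] M [-0.092  0.465  0.044] dr y -0.09
dr [-0.11 -0.09  0.09]
```

Request:
step_arm --moves '[{"linear":[-0.0005,0.0018,0],"dr":[-0.1,0,0.1],"fingers":0.01},{"linear":[-0.0005,0.0022,0],"dr":[-0.1,0,0.1],"fingers":0.01},{"linear":[-0.0005,0.0022,0],"dr":[-0.1,0,0.1],"fingers":0.01}]'

```text
time_s: 10.2
eef_pos: [0.5786, 0.1096, 0.2461]
tcp_rot: [-1.569, -0.068, 0.066]
ft_force: [-2.5, -0.0, 15.6]
grip_width: 0.0207
```

```bash
python3 -c "
from h import *
c='scene'
im=cams.snapshot(c);cv2.imwrite(f'pics/{c}10.png',im[:,:,::-1])
u,v=proj(c,[.5771,.1084,.07]).astype(int);crop(c+'10',c+'10c',u-40,v-40,80,60,10)
to([.5783,.1093,.2681],95)
"
```

```text
t 10.25 pos [0.5785 0.1096 0.2461] yaw 94.9 tilt [ 1.5e-03 -1.0e+00  5.0e-04] q6 -1.472 w 0.0207
tool shift mm [ -0.2 -22.   -0.2] F [-3.72  0.51 15.27] M [ 0.019  0.579 -0.051] dr y -0.1
dr [-0.03 -0.1   0.09]
```

View pics/scene10c.png

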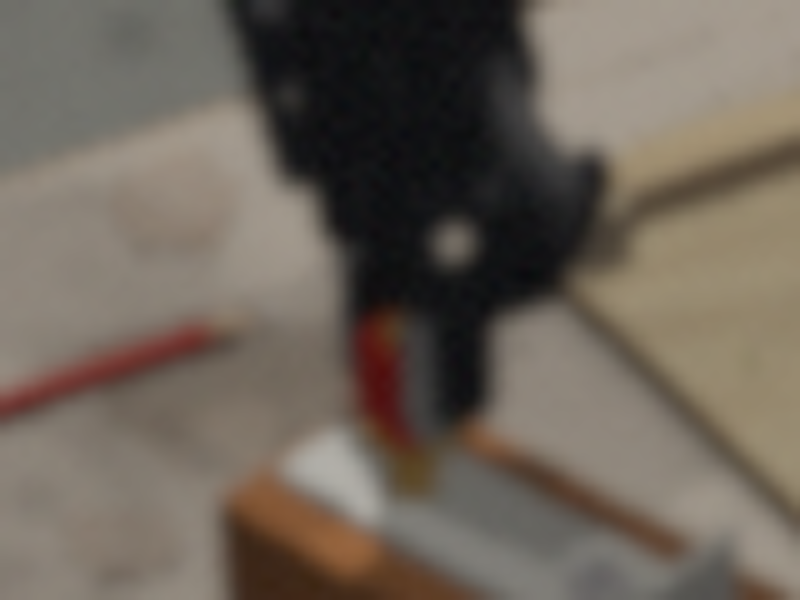

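Request:
step_arm --moves '[{"linear":[-0.0005,0.0014,-0.0001],"dr":[0,7,0],"fingers":0.01},{"linear":[-0.0006,0.0015,-0.0002],"dr":[0,14,0],"fingers":0.01},{"linear":[-0.0006,0.0016,-0.0003],"dr":[0,21,0],"fingers":0.01}]'

```text
time_s: 10.5
eef_pos: [0.5781, 0.1092, 0.2457]
tcp_rot: [-1.558, 0.224, -0.227]
ft_force: [-3.6, -0.6, 13.8]
grip_width: 0.0209
```

```bash
python3 -c "
from h import *
to([.5783,.1093,.2461],95)
"
```

```text
t 10.5 pos [0.5781 0.1092 0.2457] yaw 73.57 tilt [ 0.0017 -1.      0.0012] q6 -1.1 w 0.0209
tool shift mm [ 0.2 -0.4  0.1] F [-3.58 -0.56 13.83] M [-0.171  0.877  0.019] dr y -21.43
dr [ -0.05 -21.43   0.11]
```

Request:
step_arm --moves '[{"linear":[-0.0008,0.0015,-0.0003],"dr":[0,7,0],"fingers":0.01},{"linear":[-0.001,0.0017,-0.0005],"dr":[0,14,0],"fingers":0.01},{"linear":[-0.001,0.0019,-0.0006],"dr":[0,21,0],"fingers":0.01}]'

```text
time_s: 10.75
eef_pos: [0.5773, 0.1089, 0.2451]
tcp_rot: [-1.507, 0.514, -0.518]
ft_force: [-3.9, -1.3, 15.5]
grip_width: 0.0206
```

```bash
python3 -c "
from h import *
to([.5783,.1093,.2461],95)
"
```

```text
t 10.75 pos [0.5773 0.1089 0.2451] yaw 52.22 tilt [ 0.0021 -1.      0.0024] q6 -0.728 w 0.0206
tool shift mm [ 0.6 -1.   1. ] F [-3.85 -1.28 15.49] M [-0.195  0.781 -0.035] dr y -42.78
dr [ -0.09 -42.78   0.17]
```

Request:
step_arm --moves '[{"linear":[-0.0005,0.0015,-0.0005],"dr":[0,7,0],"fingers":0.01},{"linear":[-0.0006,0.0016,-0.0006],"dr":[0,14,0],"fingers":0.01},{"linear":[-0.0006,0.0017,-0.0007],"dr":[0,21,0],"fingers":0.01}]'

```text
time_s: 11.0
eef_pos: [0.5766, 0.1087, 0.2447]
tcp_rot: [-1.415, 0.801, -0.806]
ft_force: [-3.5, -1.2, 16.0]
grip_width: 0.0207
```

```bash
python3 -c "
from h import *
c='scene'
im=cams.snapshot(c);cv2.imwrite(f'pics/{c}11.png',im[:,:,::-1])
u,v=proj(c,[.5771,.1084,.07]).astype(int);crop(c+'11',c+'11c',u-40,v-40,80,60,10)
to([.5783,.1093,.2461],95)
"
```

```text
t 11.05 pos [0.5765 0.1087 0.2447] yaw 30.32 tilt [ 0.0014 -1.      0.0036] q6 -0.345 w 0.0209
tool shift mm [ 0.4 -1.4  1.8] F [-3.23 -0.95 15.24] M [-0.137  0.774 -0.015] dr y -64.68
dr [ -0.14 -64.68   0.19]
```

View pics/scene11c.png

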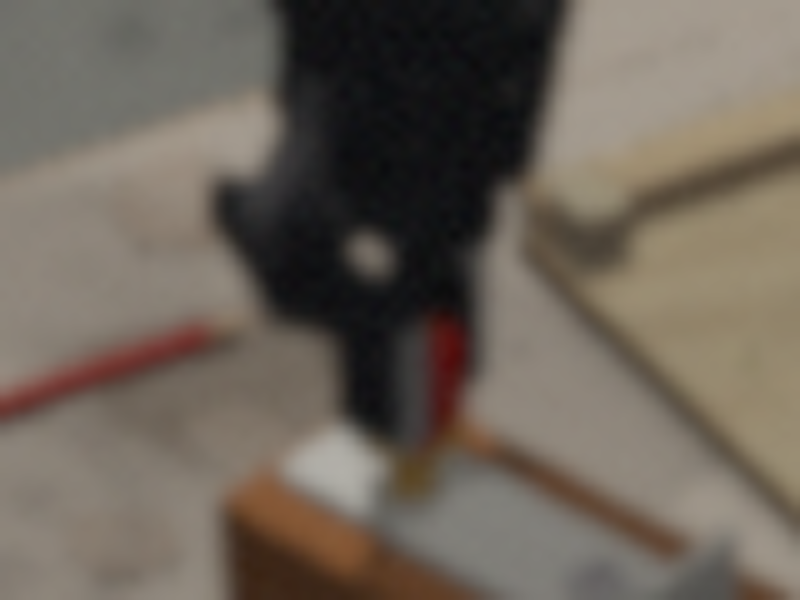

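Request:
step_arm --moves '[{"linear":[0,0.0014,-0.0001],"dr":[0,7,0],"fingers":0.01},{"linear":[0,0.0015,-0.0002],"dr":[0,14,0],"fingers":0.01},{"linear":[-0.0001,0.0016,-0.0003],"dr":[0,21,0],"fingers":0.01},{"linear":[-0.0001,0.0017,-0.0004],"dr":[0,28,0],"fingers":0.01}]'

```text
time_s: 11.38
eef_pos: [0.576, 0.1086, 0.2441]
tcp_rot: [-1.224, 1.178, -1.182]
ft_force: [-5.1, -0.7, 15.7]
grip_width: 0.0205
```

```bash
python3 -c "
from h import *
to([.5768,.1092,.2447],95)
"
```

```text
t 11.38 pos [0.576  0.1086 0.2441] yaw 2.22 tilt [-5.0e-04 -1.0e+00  3.6e-03] q6 0.145 w 0.0205
tool shift mm [-0.6 -0.6  0.8] F [-5.07 -0.65 15.68] M [0.023 1.142 0.063] dr y -92.78
dr [ -0.18 -92.78   0.15]
```

```bash
python3 -c "
from h import *
s=status.get_state();print(Ro.from_rotvec(s['tcp_rot']).as_matrix().round(4))
for y in (0.,-5.): to([.5768,.1092,.2447],y)
"
```

```text
[[ 3.880e-02  3.600e-03  9.992e-01]
 [-9.992e-01  6.000e-04  3.880e-02]
 [-5.000e-04 -1.000e+00  3.600e-03]]
t 11.38 pos [0.576  0.1086 0.2441] yaw 2.22 tilt [-5.0e-04 -1.0e+00  3.6e-03] q6 0.145 w 0.0205
tool shift mm [-0.6 -0.6  0.8] F [-5.07 -0.65 15.68] M [0.023 1.142 0.063] dr y 2.22
dr [-0.2   2.22 -0.03]
t 11.38 pos [0.576  0.1086 0.2441] yaw 2.22 tilt [-5.0e-04 -1.0e+00  3.6e-03] q6 0.145 w 0.0205
tool shift mm [-0.6 -0.6  0.8] F [-5.07 -0.65 15.68] M [0.023 1.142 0.063] dr y 7.22
dr [-0.2   7.22 -0.04]
```

Request:
step_arm --moves '[{"linear":[0,0.0014,-0.0003],"dr":[-0.4,7,-0.04],"fingers":0.01},{"linear":[0,0.0015,-0.0004],"dr":[-0.4,14,-0.08],"fingers":0.01},{"linear":[-0.0001,0.0016,-0.0005],"dr":[-0.4,21,-0.15],"fingers":0.01}]'

```text
time_s: 11.63
eef_pos: [0.5763, 0.1088, 0.2441]
tcp_rot: [-1.034, 1.452, -1.451]
ft_force: [-1.8, 2.0, 14.5]
grip_width: 0.0209
```

```bash
cat >> h.py <<'E'
def st():
    s=status.get_state();R=Ro.from_rotvec(s["tcp_rot"]).as_matrix();print("axis",R[:,1].round(4),"tip",(s["eef_pos"]+R@[-.0009,.22,0]).round(4))
E
python3 -c "
from h import *
st();to([.5768,.1092,.2447],-40)
"
```

```text
axis [-1.3e-03 -3.0e-04 -1.0e+00] tip [0.5763 0.1096 0.0241]
t 11.63 pos [0.5763 0.1088 0.2441] yaw -19.14 tilt [ 7.0e-04 -1.0e+00 -1.2e-03] q6 0.518 w 0.0209
tool shift mm [-0.5 -0.6  0.4] F [-1.79  1.96 14.51] M [ 0.313  0.466 -0.036] dr y 20.86
dr [ 0.06 20.86  0.05]
```

Request:
step_arm --moves '[{"linear":[-0.0003,0.0014,-0.0003],"dr":[0,7,0],"fingers":0.01},{"linear":[-0.0003,0.0016,-0.0004],"dr":[0,14,0],"fingers":0.01},{"linear":[-0.0003,0.0017,-0.0005],"dr":[0,21,0],"fingers":0.01},{"linear":[-0.0003,0.0019,-0.0006],"dr":[0,28,0],"fingers":0.01}]'

```text
time_s: 11.97
eef_pos: [0.576, 0.1094, 0.2434]
tcp_rot: [-0.696, 1.789, -1.788]
ft_force: [-2.9, 0.3, 15.5]
grip_width: 0.0205
```

```bash
python3 -c "
from h import *
st();to([.5768,.1092,.2447],-68)
"
```

```text
axis [-7.e-04  0.e+00 -1.e+00] tip [0.5765 0.1101 0.0234]
t 11.97 pos [0.576  0.1094 0.2434] yaw -47.49 tilt [ 5.e-04 -1.e+00 -5.e-04] q6 1.014 w 0.0205
tool shift mm [-0.4 -1.3  0.7] F [-2.87  0.31 15.5 ] M [0.136 0.849 0.05 ] dr y 20.51
dr [2.000e-02 2.051e+01 3.000e-02]
```

Request:
step_arm --moves '[{"linear":[0.0002,0.0014,-0.0003],"dr":[-0.13,7,-0.15],"fingers":0.01},{"linear":[0.0002,0.0016,-0.0004],"dr":[-0.13,14,-0.15],"fingers":0.01},{"linear":[0.0002,0.0017,-0.0005],"dr":[-0.13,21,-0.15],"fingers":0.01},{"linear":[0.0002,0.0019,-0.0006],"dr":[-0.13,28,-0.15],"fingers":0.01}]'

```text
time_s: 12.3
eef_pos: [0.576, 0.1099, 0.243]
tcp_rot: [-0.262, 2.092, -2.089]
ft_force: [-3.3, -0.1, 15.3]
grip_width: 0.021
```

```bash
python3 -c "
from h import *
st();to([.5768,.1092,.2447],-96)
"
```

```text
axis [-0.0021  0.0012 -1.    ] tip [0.5764 0.1104 0.023 ]
t 12.3 pos [0.576  0.1099 0.243 ] yaw -75.84 tilt [ 0.0017 -1.     -0.0017] q6 1.508 w 0.021
tool shift mm [-0.6 -1.7  0.9] F [-3.27 -0.11 15.26] M [0.004 0.479 0.041] dr y 20.16
dr [ 0.08 20.16  0.11]
```

Request:
step_arm --moves '[{"linear":[0.0003,0.0014,-0.0001],"dr":[0,7,0],"fingers":0.01},{"linear":[0.0003,0.0016,-0.0002],"dr":[0,14,0],"fingers":0.01},{"linear":[0.0003,0.0017,-0.0003],"dr":[0,21,0],"fingers":0.01},{"linear":[0.0003,0.0019,-0.0004],"dr":[0,28,0],"fingers":0.01}]'

```text
time_s: 12.63
eef_pos: [0.576, 0.1104, 0.2425]
tcp_rot: [-0.259, -2.091, 2.088]
ft_force: [-3.1, 0.1, 15.7]
grip_width: 0.0207
```

```bash
python3 -c "
from h import *
st();to([.5768,.1092,.2447],-124)
c='scene'
im=cams.snapshot(c);cv2.imwrite(f'pics/{c}12.png',im[:,:,::-1])
u,v=proj(c,[.5771,.1084,.07]).astype(int);crop(c+'12',c+'12c',u-40,v-40,80,60,10)
"
```

```text
axis [-6.0e-04  1.6e-03 -1.0e+00] tip [0.5768 0.1105 0.0225]
t 12.63 pos [0.576  0.1104 0.2425] yaw -104.19 tilt [ 0.001  -1.     -0.0014] q6 2.003 w 0.0207
tool shift mm [-1.  -2.2  0.9] F [-3.11  0.07 15.71] M [0.023 0.661 0.05 ] dr y 19.81
dr [ 0.07 19.81  0.07]
```

View pics/scene12c.png

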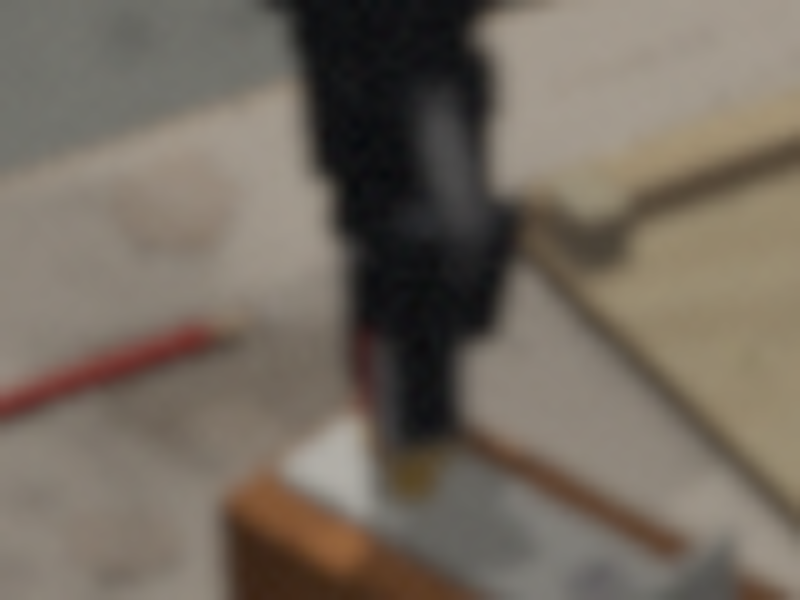

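Request:
step_arm --moves '[{"linear":[0.0003,0.0014,0],"dr":[0,7,0],"fingers":0.01},{"linear":[0.0003,0.0016,-0.0001],"dr":[0,14,0],"fingers":0.01},{"linear":[0.0003,0.0017,-0.0002],"dr":[0,21,0],"fingers":0.01},{"linear":[0.0003,0.0019,-0.0003],"dr":[0,28,0],"fingers":0.01}]'

```text
time_s: 13.02
eef_pos: [0.5762, 0.1108, 0.242]
tcp_rot: [-0.7, -1.787, 1.783]
ft_force: [-3.7, -0.2, 15.8]
grip_width: 0.0205
```

```bash
python3 -c "
from h import *
st();to([.5768,.1092,.2447],-124)
"
```

```text
axis [ 7.0e-04  1.9e-03 -1.0e+00] tip [0.577  0.1106 0.022 ]
t 13.02 pos [0.5762 0.1108 0.242 ] yaw -132.84 tilt [ 8.0e-04 -1.0e+00 -1.8e-03] q6 2.504 w 0.0205
tool shift mm [-1.5 -2.7  0.8] F [-3.66 -0.17 15.77] M [-0.044  0.623 -0.008] dr y -8.84
dr [ 0.11 -8.84  0.04]
```

Request:
step_arm --moves '[{"linear":[0.0003,0.0014,0],"dr":[0,7,0],"fingers":0.01},{"linear":[0.0003,0.0016,-0.0001],"dr":[0,14,0],"fingers":0.01},{"linear":[0.0003,0.0017,-0.0002],"dr":[0,20,0],"fingers":0.01}]'

```text
time_s: 13.27
eef_pos: [0.5764, 0.1112, 0.2416]
tcp_rot: [-0.951, -1.547, 1.543]
ft_force: [-3.4, -1.4, 15.6]
grip_width: 0.0206
```

Request:
step_arm --moves '[{"linear":[0,0.0005,0],"dr":[0,0,0],"fingers":0.01},{"linear":[0,0,0],"dr":[0,0,0],"fingers":0.01},{"linear":[0,-0.0005,0],"dr":[0,0,0],"fingers":0.01}]'

```text
time_s: 13.52
eef_pos: [0.5764, 0.1112, 0.243]
tcp_rot: [-0.951, -1.547, 1.543]
ft_force: [-1.3, -1.7, 10.3]
grip_width: 0.0207
```

```bash
python3 -c "
from h import *
st();to([.5768,.1092,.2447],-124)
"
```

```text
axis [ 0.0019  0.0018 -1.    ] tip [0.5772 0.1107 0.023 ]
t 13.52 pos [0.5764 0.1112 0.243 ] yaw -153.2 tilt [ 8.0e-04 -1.0e+00 -2.5e-03] q6 2.86 w 0.0207
tool shift mm [-1.9 -1.7  0.5] F [-1.27 -1.66 10.35] M [-0.012  0.644  0.02 ] dr y -29.2
dr [ 1.50e-01 -2.92e+01  1.00e-02]
```

Request:
step_arm --moves '[{"linear":[0,-0.0007,0],"dr":[0,0,0],"fingers":0.01},{"linear":[0,-0.0015,0],"dr":[0,0,0],"fingers":0.01},{"linear":[0,-0.0015,0],"dr":[0,0,0],"fingers":0.01}]'

```text
time_s: 13.77
eef_pos: [0.5763, 0.1111, 0.2447]
tcp_rot: [-0.951, -1.547, 1.543]
ft_force: [-0.7, -0.3, 4.1]
grip_width: 0.0206
```

Request:
step_arm --moves '[{"linear":[0,-0.0005,0],"dr":[0,0,0],"fingers":0.01},{"linear":[0,-0.0005,0],"dr":[0,0,0],"fingers":0.01}]'

```text
time_s: 13.93
eef_pos: [0.5762, 0.1111, 0.2452]
tcp_rot: [-0.951, -1.547, 1.543]
ft_force: [0.2, -0.4, 2.5]
grip_width: 0.0206
```

Request:
step_arm --moves '[{"linear":[0,-0.0003,0],"dr":[0,0,0],"fingers":0.03},{"linear":[0,-0.0003,0],"dr":[0,0,0],"fingers":0.045},{"linear":[0,-0.0003,0],"dr":[0,0,0],"fingers":0.05},{"linear":[0,-0.0003,0],"dr":[0,0,0],"fingers":0.05}]'

```text
time_s: 14.27
eef_pos: [0.5762, 0.1111, 0.2453]
tcp_rot: [-0.951, -1.547, 1.543]
ft_force: [-0.3, 0.8, -0.6]
grip_width: 0.0498
```

```bash
python3 -c "
from h import *
st();to([.5768,.1092,.2447],-124)
c='scene'
im=cams.snapshot(c);cv2.imwrite(f'pics/{c}13.png',im[:,:,::-1])
u,v=proj(c,[.5771,.1084,.07]).astype(int);crop(c+'13',c+'13c',u-40,v-40,80,60,10)
"
```

```text
axis [ 0.0014  0.0017 -1.    ] tip [0.5769 0.1107 0.0253]
t 14.27 pos [0.5762 0.1111 0.2453] yaw -153.19 tilt [ 8.e-04 -1.e+00 -2.e-03] q6 2.86 w 0.0498
tool shift mm [-2.   0.6  0.3] F [-0.29  0.75 -0.63] M [0.075 0.019 0.001] dr y -29.19
dr [ 1.200e-01 -2.919e+01  2.000e-02]
```

View pics/scene13c.png

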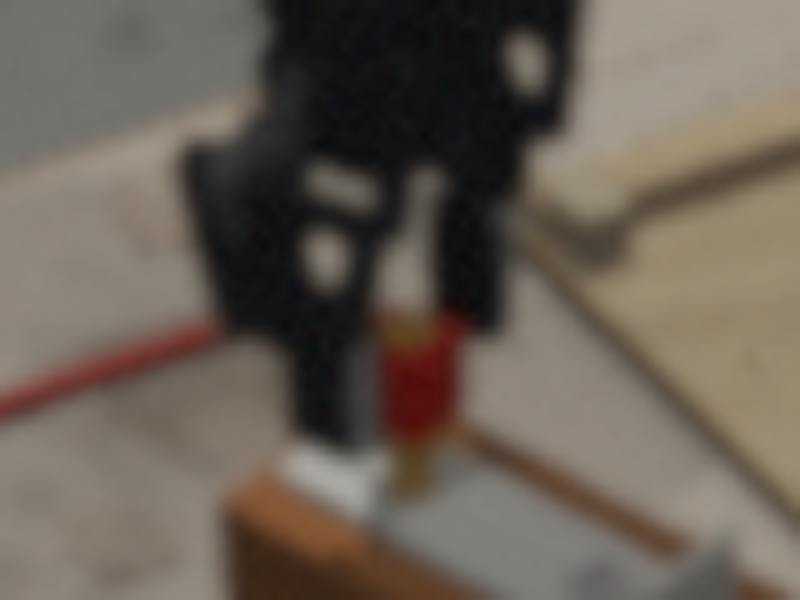

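Request:
step_arm --moves '[{"linear":[0,-0.015,0],"dr":[0,0,0],"fingers":0.05},{"linear":[0,-0.035,0],"dr":[0,0,0],"fingers":0.05},{"linear":[0,-0.065,0],"dr":[0,0,0],"fingers":0.05},{"linear":[0,-0.1,0],"dr":[0,0,0],"fingers":0.05},{"linear":[0,-0.1,0],"dr":[0,0,0],"fingers":0.05}]'

```text
time_s: 14.73
eef_pos: [0.5781, 0.1113, 0.3515]
tcp_rot: [-0.958, -1.554, 1.539]
ft_force: [1.4, 0.3, 1.4]
grip_width: 0.05
```

Run:
```python
from h import *
st();to([.5768,.1092,.2447],-124)
c='scene'
im=cams.snapshot(c);cv2.imwrite(f'pics/{c}14.png',im[:,:,::-1])
u,v=proj(c,[.5771,.1084,.07]).astype(int);crop(c+'14',c+'14c',u-40,v-40,80,60,10)
print(u-40,v-40)
print(spotter.spot_point(c,"red_screw_knob"),spotter.spot_point(c,"red_screw_tip"),spotter.spot_point(c,"black_screw_knob"))
for z in (.070,.075,.08,.085): print(z,proj(c,[.5775,.109,z]),(proj(c,[.5775,.109,z+.013])-[u-40,v-40])*10)
```

```text
axis [ 0.0102  0.0033 -0.9999] tip [0.5807 0.1113 0.1315]
t 14.73 pos [0.5781 0.1113 0.3515] yaw -153.19 tilt [-0.0016 -0.9999 -0.0106] q6 2.86 w 0.05
tool shift mm [ -1.2 106.8   3.2] F [1.39 0.34 1.4 ] M [ 0.026 -0.088  0.009] dr y -29.19
dr [  0.57 -29.19  -0.25]
272 126
[{'point': [0.5774, 0.11, 0.0804], 'p': 0.61}] [{'point': [0.5803, 0.1095, 0.0248], 'p': 0.53}] [{'point': [0.5443, -0.2015, 0.0658], 'p': 0.58}, {'point': [0.5226, -0.2774, 0.0559], 'p': 0.54}]
0.07 [312.41318733 166.02671492] [402.68673137 356.28973593]
0.075 [312.35787181 164.34344729] [402.12485848 339.19011401]
0.08 [312.30222328 162.64998306] [401.55958066 321.98621858]
0.085 [312.24623889 160.94623425] [400.9908686  304.67714481]
```

View pics/scene14c.png

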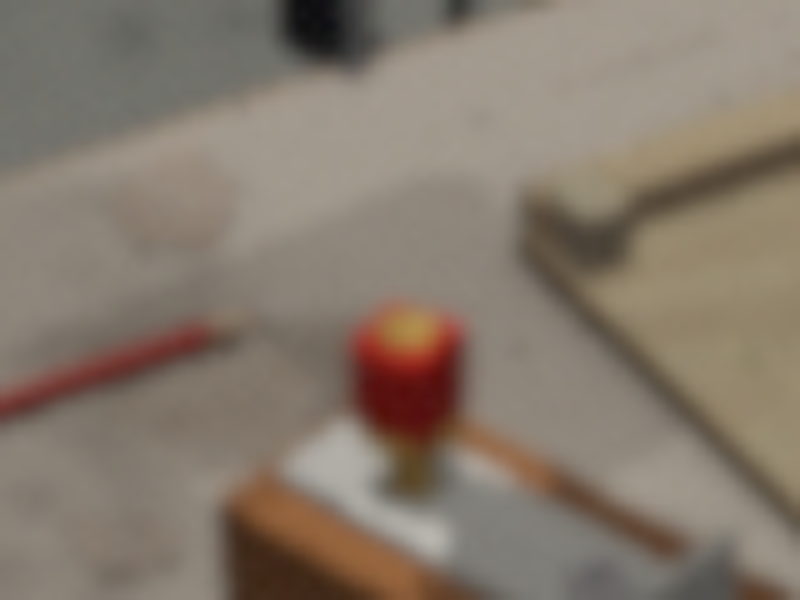

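View pics/scene14.png

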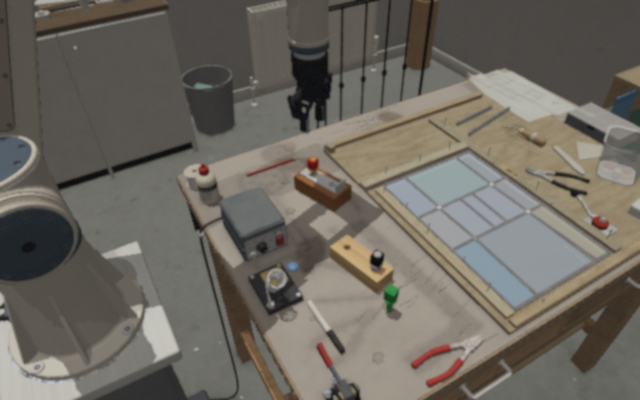

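Request:
step_arm --moves '[{"linear":[0,0,0],"dr":[0,0,0],"fingers":0.05},{"linear":[0,-0.02,0],"dr":[0,0,0],"fingers":0.05},{"linear":[0,-0.02,0],"dr":[0,0,0],"fingers":0.05},{"linear":[0,-0.02,0],"dr":[0,0,0],"fingers":0.05}]'

```text
time_s: 15.27
eef_pos: [0.5758, 0.1108, 0.3641]
tcp_rot: [-0.95, -1.546, 1.543]
ft_force: [-0.7, -0.0, -0.7]
grip_width: 0.0497
```

Run:
```python
from h import *
im=cams.snapshot("scene");k=knobfit({"scene":im},[.5775,.109],.079,use=("scene",));print(k)
print(spotter.spot_point("scene","red_screw_knob"));print(arm.job_done())
```

```text
{'scene': (np.float64(0.5771869214834113), np.float64(0.10901005244388756), np.float64(60.59739320537632), np.float64(20.456199645996094), np.float32(99.30909))}
[{'point': [0.5795, 0.1129, 0.0788], 'p': 0.46}]
the job is handed in; nothing more can be done
None
```

The red-knobbed screw is out of the holder, standing upright in the pilot hole with its thread started. I handed the job in at about 15.4 s. There was no verdict, and the thread angle can't be read directly, so the cut is judged from how far the screw sank.

- **Push and turn:** I felt the bottom about 18 mm below the mouth, then held roughly 14–16 N while turning the knob about 248° (4.3 rad) clockwise in one grip. Sideways force was mostly under 4 N and peaked near 5 N.
- **Thread check:** With the push released, the gripper sat about 4.8 mm lower than at first contact, and the camera put the knob about 4–6 mm lower. A third of a turn needs only about 2 mm.
- **Release check:** The last pictures showed the screw upright near (0.577, 0.109), with the gripper well clear. The black-knobbed screw was still in the holder. The pencil, nugget and marker looked unmoved.
- **Checks that disagreed:**
  - The two cameras differed by 2–4 mm on the hole position, so I corrected by feel.
  - The last two knob estimates differed by about 4 mm in y.
  - The network put the knob at 80 and then 79 mm high, against about 78 mm from my picture.
  - My scene-camera fit of the knob's angle (61°, expected about 27°) was unreliable. The same fit was also far off on the scene-camera picture taken before I moved the screw.

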